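Put the screwdrivers back in their clip-lid case

TASK

Pinch the two red buttons on the orange lid together to free it, lift it off the case and lay it flat the right way up on the black mat, and let go of it. Press each loose screwdriver fully home in the cutout marked with its colour, then put the lid back on the case, holding the buttons pinched as it goes down, so that it sits flush and its catch is locked again. Leave the other things on the shelf alone.

Things in the scene. Friction and masses are not known exactly. Their poses are not given: they have to be found in the camera images.
- case: black hard case, fixed, 232 mm (its x) by 150 mm (its y), walls 5 mm thick and 54 mm high; origin at the centre of its underside. Grey insert with four colour-marked cutouts 50 mm apart along x. In the middle of each long wall a steel keeper lip (60 mm long, 5.5 mm deep, 49 to 53 mm high) reaches inwards.
- trough (a point): middle of the case's finger trough, on the case floor (5 mm above the shelf), under the line of the handles' middles: an open gap 52 mm wide (along the case's y) between the two rib rows. Fingers holding a handle at its middle go down into it. Each driver needs a downward press there of about 5 to 15 N to snap past the sprung rubber lips (tops 43 mm above the shelf) to its bed.
- lid: loose orange lid, 232 x 150 x 5 mm plate, about 0.28 kg; origin at the centre of the plate's underside, x along the long side, z up. Closed, it rests on the case walls, origin 54 mm above the shelf, axes along the case's (a half turn is the same). Four 8 mm pegs under its corners reach down 16 mm, 2 mm play in the case; on the mat it stands on them, origin 19 mm above the shelf.
- pinch_point (a point): midpoint between the two red buttons on the lid, on its z axis 26 mm above the plate's underside; the TCP goes here to pinch. The buttons slide along the lid's y towards a black block (34 x 30 mm, top 29 mm above the underside) between them. Each is 22 mm wide, 6 to 34 mm above the plate's underside; 62 mm over both when free, 46 mm pinched. The lid can be lifted and carried by them while pinched.
- button_a (a joint): travel of the red button on the lid's +y side: 0 out, 0.008 m fully pinched; spring 2 N at rest, 5.5 N pressed. It draws a square-ended bolt under the plate (down to 13 mm below it), which clears the keeper lip from about 0.005. With a bolt out the lid can neither be pulled off nor pushed on; let go a few mm too high it hangs on the bolt ends.
- button_b (a joint): the same for the button on the lid's -y side.
- mat: black rubber mat, fixed, 260 mm (its x) by 180 mm (its y), 3 mm thick, origin at the centre of its underside, beside the case: where the lid is laid while the case is open.
- driver_red: stubby screwdriver, red round 24 mm handle, about 90 g; may be absent. Origin on its axis at mid-handle, +x along the steel shaft. Handle reaches 47 mm either side; its outer 6 mm at each end is a square 26 mm black collar, so it lies with its axis 13 mm above the shelf. Shaft 6 mm thick, tip 80 mm from the origin.
- cutout_red (a point): where the red driver's mid-handle belongs when home (marked red): x -75, y 17.5, z 32 mm of the case. The driver lies along the case's y, tip to -y. Its handle lies in two ribs (3 mm play each side, 11 mm thick, 31.5 mm either side of this point, tops 35.5 mm high), collars outside them with 4 mm to spare. Sprung lips on the ribs hold it about 14 mm high until pressed.
- driver_yellow: stubby screwdriver, yellow round 24 mm handle, about 90 g; may be absent. Origin on its axis at mid-handle, +x along the steel shaft. Handle reaches 47 mm either side; its outer 6 mm at each end is a square 26 mm black collar, so it lies with its axis 13 mm above the shelf. Shaft 6 mm thick, tip 80 mm from the origin.
- cutout_yellow (a point): where the yellow driver's mid-handle belongs when home (marked yellow): x -25, y 17.5, z 32 mm of the case. The driver lies along the case's y, tip to -y. Its handle lies in two ribs (3 mm play each side, 11 mm thick, 31.5 mm either side of this point, tops 35.5 mm high), collars outside them with 4 mm to spare. Sprung lips on the ribs hold it about 14 mm high until pressed.
- driver_blue: stubby screwdriver, blue round 18 mm handle, about 60 g; may be absent. Origin on its axis at mid-handle, +x along the steel shaft. Handle reaches 47 mm either side; its outer 6 mm at each end is a square 20 mm black collar, so it lies with its axis 10 mm above the shelf. Shaft 6 mm thick, tip 80 mm from the origin.
- cutout_blue (a point): where the blue driver's mid-handle belongs when home (marked blue): x 25, y 17.5, z 32 mm of the case. The driver lies along the case's y, tip to -y. Its handle lies in two ribs (3 mm play each side, 11 mm thick, 31.5 mm either side of this point, tops 35.5 mm high), collars outside them with 4 mm to spare. Sprung lips on the ribs hold it about 14 mm high until pressed.
- driver_green: stubby screwdriver, green round 18 mm handle, about 60 g; may be absent. Origin on its axis at mid-handle, +x along the steel shaft. Handle reaches 47 mm either side; its outer 6 mm at each end is a square 20 mm black collar, so it lies with its axis 10 mm above the shelf. Shaft 6 mm thick, tip 80 mm from the origin.
- cutout_green (a point): where the green driver's mid-handle belongs when home (marked green): x 75, y 17.5, z 32 mm of the case. The driver lies along the case's y, tip to -y. Its handle lies in two ribs (3 mm play each side, 11 mm thick, 31.5 mm either side of this point, tops 35.5 mm high), collars outside them with 4 mm to spare. Sprung lips on the ribs hold it about 14 mm high until pressed.
- lantern: blue plastic lantern standing up, 90 mm across, 170 mm tall; origin at the centre of its underside. A bystander.
- bulb: glass bulb upright in a white holder, 58 mm across, 107 mm tall; origin at the centre of its underside. A bystander.
- hasp: flat aluminium lock hasp, 90 x 28 x 4 mm, lying between the drivers; origin at the centre of its underside. A bystander.
- padlock: brass padlock standing up, 38 x 18 x 58 mm; origin at the centre of its underside. A bystander.
- tape_roll: roll of black tape lying flat, 90 mm across, 19 mm high; origin at the centre of its underside. A bystander.
- fuse_carton: small carton of fuses, 60 x 80 x 35 mm; origin at the centre of its underside. A bystander.
There are look-alikes about, which are no part of the job. Several things look just like the driver_blue: the one meant starts nearest to the robot's base. There is more than one size of the driver_red; the job needs the smaller.

How it is judged:
By the outcome, as a careful person would: the job done as asked, in the order asked, and still so for the second after the job is handed in, with the robot touching nothing.
Of driver_red, driver_yellow, driver_blue, driver_green only 3 to 4 are there at a start; the rules pass over those that are not, and their reading is None.
At some moment in a run one of driver_red, driver_yellow, driver_blue, driver_green may be knocked a few centimetres aside while the robot is not near it.
Once in a run the grip may slacken for a moment while it holds something.
It also fails if it takes over 210 s, if anything falls off the work surface, if the arm or the gripper's body presses on something with over 40 N, if the wrist force passes 120 N, or if a joint passes its speed limit or range.

ROBOT

A 7-joint arm with a two-finger parallel gripper is mounted at the origin on the work surface. World frame = base frame: x ahead of the robot, y to its left, z up, the work surface at z = 0. Lengths are in m, angles in rad, forces in N, time in s.
With the tool pointing down it reaches from about 0.425 to 0.925 m from the base axis. Payload 6.8 kg.
Tool frame: the origin (TCP) lies between the finger pads, 19 mm behind the fingertips; this is the grasp point; z points along the fingers, y is the line along which they close (so a half turn about z gives the same grasp; the last joint's range is limited). The gripper opens to 85 mm and grips with 20 to 120 N. Pads are 22 mm wide; open, the fingers measure 114 mm over their backs; the gripper's body (76 mm by 85 mm) begins 54 mm behind the grasp point. The pads swing forward as they close: fully open they stand 13 mm farther back than shut.
Start: joints at [1.23, 0.477, 0.022, 1.555, -0.011, 1.109, -0.083], TCP at [0.156, -0.657, 0.25] pointing down, gripper open.
Joint ranges: [-2.96, 2.96], [-0.34, 2.1], [-1.41, 1.46], [0.24, 2.44], [-1.37, 4.51], [0.17, 1.92], [-2.96, 2.96]. Speed limits (rad/s): [2.39, 2.39, 3.14, 3.14, 3.14, 3.14, 3.14].

INTERFACE

Orientations are given as a rotation vector (axis times angle).
In Python, from bench import status, vision, r gives the robot as it stands. The module is installed in compiled form; this text tells all that it offers.
- The arm moves only by the shell command python3 -m handwheel 'ROWS' [OPENING] [FORCE]. ROWS is JSON, a list of rows, each an object with "dp": the shift along the tool's x, y, z in m, a list of three; "delta_rot": the turn, a rotation vector about the tool's x, y, z in rad, a list of three. In form: [{"dp": [x, y, z], "delta_rot": [rx, ry, rz]}, ...]. A call has 1 to 12 rows; each row is the pose to reach, as a shift and turn from the pose commanded when the call began, along the tool's axes at that moment; what a row does not reach only later rows make up. A row lasts 1/8 s, in which the tool goes at most 62.5 mm and 10.7 degrees, less where a joint would pass 70% of its speed; a pose out of reach is approached as far as the arm can. A call with a gripper value outside its range is refused whole. OPENING is the opening, from 0 (shut) to 1 (fully open), set as the call begins (- or left out, the last holds). The fingers move at their own pace and stop on an object; FORCE is the grip in N (left out, the last holds). Time passes only in rows, so rows that repeat a pose let the fingers close. It gives the time, the measured TCP pose, the force, the opening and the grip force at its end, in the units of the state.
- status.get_obs(): the state, without advancing time (a new reading comes with each control period).
- vision.grab_frame(name): name is "side" or "top"; returns a dict with "img" (384x512x3 uint8, blue, green, red), "fovy" (degrees; the focal length in pixels is half the picture's height over the tangent of half this angle, whatever the lens; pixels are square), "cx", "cy" (the principal point, pixels), "distortion" ([k1, k2, p1, p2, k3] as OpenCV has them; the pictures are not rectified), "world_from_camera" (4x4, takes a point from camera to world coordinates). Camera axes: x right, y up, looking along -z (the intrinsics and any distortion apply to the point x, -y, -z); pixel columns grow to the right and rows downward; lengths in m; the calibration is good to about 2 mm. A picture is of the moment at which its call begins. There is no depth.
- r.hand_in(): hands the job in; it is judged then, once.
The state is a dict: "clock": time; "joints": joint angles; "qvel": joint speeds; "tau": joint torques, N m; "tcp_pos": TCP position; "orientation": TCP orientation; "contact_force": force on the tool from outside, world axes, zero at the start; "moment": the same for the moment, N m; "grip_width": finger opening in m; "gripper_force": force on a finger pad.
Only numpy, scipy, OpenCV 4.12 (cv2) and the standard library are available. Lean on these libraries where they do the work, as an engineer would, in place of code of your own. Each camera call takes 0.05 s, during which the arm holds its last target. There are 200 camera calls.

## Working session

There is one attempt and no reset: what is moved stays moved. The work goes in short steps, Python scripts to look and compute and a shell command to move; the robot and the scene stay as the last step left them, time stands still between calls to the robot, and variables do not carry over. Pictures are saved under pics/ and viewed, at most 14 in all, crops included, and the job is handed in when it is done.

```bash
mkdir -p pics; cat > h.py <<'E'
import numpy as np, cv2
from scipy.spatial.transform import Rotation as R
from scipy.optimize import least_squares
from bench import status, vision, r
def K(f):
    F=f["img"].shape[0]/2/np.tan(np.radians(f["fovy"])/2)
    return np.array([[F,0,f["cx"]],[0,F,f["cy"]],[0,0,1]])
def ray(f,px):
    u=cv2.undistortPoints(np.array([[px]],float),K(f),np.array(f["distortion"],float))[0,0]
    T=np.array(f["world_from_camera"]); d=T[:3,:3]@np.array([u[0],-u[1],-1.]); return T[:3,3],d
def atz(f,px,z):
    o,d=ray(f,px); return o+d*(z-o[2])/d[2]
def proj(f,P):
    T=np.linalg.inv(np.array(f["world_from_camera"])); p=np.atleast_2d(P)@T[:3,:3].T+T[:3,3]
    p=p*[1,-1,-1]
    return cv2.projectPoints(p.reshape(-1,1,3),np.zeros(3),np.zeros(3),K(f),np.array(f["distortion"],float))[0][:,0]
def tri(fs,pxs):
    A=0;b=0
    for f,p in zip(fs,pxs):
        o,d=ray(f,p); d=d/np.linalg.norm(d); M=np.eye(3)-np.outer(d,d); A=A+M; b=b+M@o
    return np.linalg.solve(A,b)
def st():
    s=status.get_obs(); return s
def go(target,yaw=None):
    """dp and delta_rot in tool axes to reach world target, tool down with tool y at yaw (world angle of tool y, mod pi)"""
    s=st(); Rm=R.from_rotvec(s["orientation"]).as_matrix()
    out=np.round(Rm.T@(np.array(target)-s["tcp_pos"]),4)
    rv=None
    if yaw is not None:
        best=None
        for k in (0,np.pi):
            y=np.array([np.cos(yaw+k),np.sin(yaw+k),0]); z=np.array([0,0,-1.]); x=np.cross(y,z)
            q=R.from_matrix(Rm.T@np.c_[x,y,z]).as_rotvec()
            if best is None or np.linalg.norm(q)<np.linalg.norm(best): best=q
        rv=np.round(best,4)
    print("dp",out,"rot",rv, "j7",round(s["joints"][6],3)); return out,rv
E
python3 - <<'E'
from h import *
for n in("side","top"):
    f=vision.grab_frame(n); cv2.imwrite(f"pics/{n}0.png",cv2.resize(f["img"],(800,600),interpolation=cv2.INTER_CUBIC))
    np.save(f"{n}0.npy",f,allow_pickle=True)
    T=np.array(f["world_from_camera"]);print(n,f["fovy"],f["cx"],f["cy"],f["distortion"],T.round(3).tolist())
s=st();print(s)
E
```

```text
side 44.707125892504514 253.99082980295162 187.6174448600983 [0.01909334 0.         0.         0.         0.        ] [[-0.91, 0.253, -0.329, 0.02], [-0.415, -0.568, 0.711, 1.073], [-0.007, 0.783, 0.621, 1.01], [0.0, 0.0, 0.0, 1.0]]
top 53.16523295532139 259.88342683727313 192.28960216226963 [-0.02836042  0.          0.          0.          0.        ] [[-0.019, 0.983, -0.184, 0.245], [-1.0, -0.018, 0.009, 0.006], [0.005, 0.184, 0.983, 1.468], [0.0, 0.0, 0.0, 1.0]]
{'clock': 0.1, 'joints': array([ 1.22989399,  0.47773001,  0.02236884,  1.55637341, -0.0115124 ,
        1.10933955, -0.08309993]), 'qvel': array([-0.00163149, -0.00254281,  0.00094367, -0.00265838, -0.00239489,
        0.00093964,  0.00178431]), 'tau': array([ 5.41681584e-03, -5.97759533e+01,  1.61412813e+00, -2.81952453e+01,
        1.27627634e-02,  5.04481955e-03,  3.58564080e-05]), 'tcp_pos': array([ 0.15558123, -0.6562833 ,  0.24910622]), 'orientation': array([-3.11865590e+00, -3.64649569e-01,  5.11597312e-04]), 'contact_force': array([-0.69823046,  0.21223731, -0.94230876]), 'moment': array([-0.01264969, -0.02418446, -0.00828005]), 'gripper_force': 0.0, 'grip_width': 0.08510794746463182}
```

View pics/top0.png

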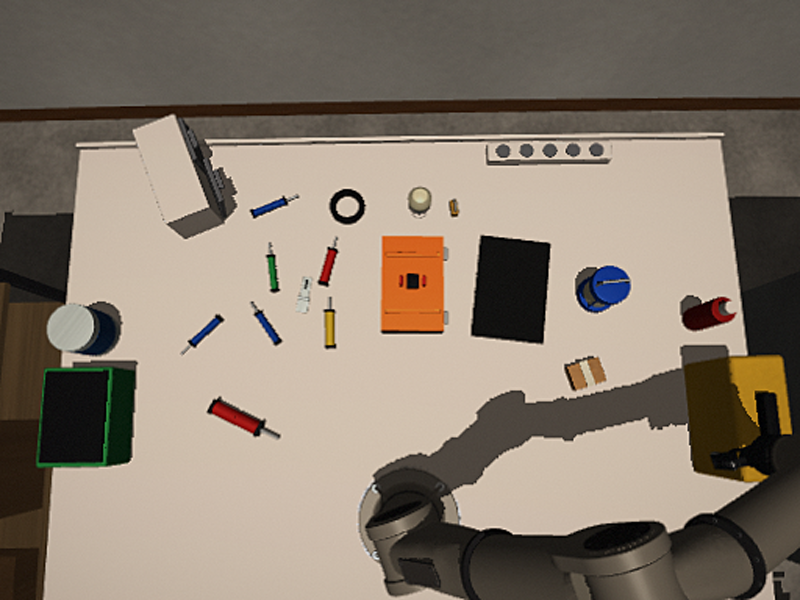

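View pics/side0.png

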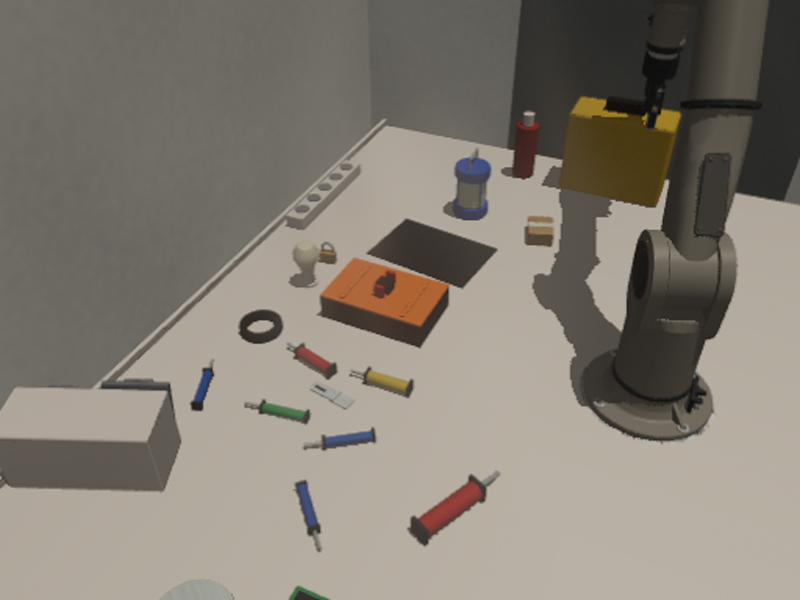

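The top view shows the lid at (412,285), the mat at (511,290), small red at (329,262), yellow (330,323) and green (272,268). The blue drivers are at (266,323), (204,332) and (273,206), and the big red look-alike is at (238,418). The side view confirms all of these. Next I measure them.

```bash
cat > m.py <<'E'
from h import *
HUE={"red":[(0,6),(174,180)],"yellow":[(20,35)],"green":[(45,85)],"blue":[(105,125)],"orange":[(7,14)]}
def mask(img,c,s=130,v=40):
    h=cv2.cvtColor(img,cv2.COLOR_BGR2HSV); m=np.zeros(img.shape[:2],np.uint8)
    for a,b in HUE[c]: m|=cv2.inRange(h,(a,s,v),(b,255,255))
    return m
def blobs(f,c,amin=25,roi=None,**k):
    n,l,s,ct=cv2.connectedComponentsWithStats(mask(f["img"],c,**k),connectivity=8); o=[]
    for i in range(1,n):
        if s[i,4]<amin: continue
        y,x=np.where(l==i); e,V=np.linalg.eigh(np.cov(x,y)); o.append((ct[i],V[:,1],4*np.sqrt(e[1])*0.866,s[i,4],4*np.sqrt(max(e[0],0))*.866))
    return o
def match(ft,fs,c,zg=.012):
    """pair top and side blobs by predicted position"""
    res=[]
    bs=blobs(fs,c)
    for t in blobs(ft,c):
        P=atz(ft,t[0],zg); q=proj(fs,P)[0]
        if not bs: continue
        b=min(bs,key=lambda b:np.hypot(*(b[0]-q)))
        if np.hypot(*(b[0]-q))>12: continue
        X=tri([ft,fs],[t[0],b[0]])
        e1=atz(ft,t[0]+t[1]*t[2]/2,X[2]);e2=atz(ft,t[0]-t[1]*t[2]/2,X[2]); d=e1-e2
        g1=atz(fs,b[0]+b[1]*b[2]/2,X[2]);g2=atz(fs,b[0]-b[1]*b[2]/2,X[2]); g=g1-g2
        res.append((c,t[0].round(1),X.round(4),atz(ft,t[0],zg)[:2].round(4),atz(fs,b[0],zg)[:2].round(4),"yaw",round(np.arctan2(d[1],d[0])%np.pi,3),round(np.arctan2(g[1],g[0])%np.pi,3),"L",round(np.linalg.norm(d),3),"r",round(np.hypot(*X[:2]),3)))
    return res
def lidfit(ft,fs,z0=None,guess=(.55,0,0)):
    obs=[]
    for f in (ft,fs):
        m=mask(f["img"],"orange",s=120,v=60); n,l,s,_=cv2.connectedComponentsWithStats(m); i=1+np.argmax(s[1:,4])
        y,x=np.where(l==i); obs.append(cv2.convexHull(np.c_[x,y].astype(np.float32)))
    def mom(h,grow=0):
        M=cv2.moments(h.astype(np.float32)); return np.array([M["m10"]/M["m00"],M["m01"]/M["m00"],M["mu20"]/M["m00"],M["mu11"]/M["m00"],M["mu02"]/M["m00"]])
    def res(p):
        x,y,a,z=p; c,s=np.cos(a),np.sin(a); e=[]
        for f,o in zip((ft,fs),obs):
            P=[[x+c*u-s*v,y+s*u+c*v,z+w] for u in(-.116,.116) for v in(-.075,.075) for w in(0,.005)]
            d=mom(cv2.convexHull(proj(f,P).astype(np.float32)))-mom(o); d[2:]/=20; e+=list(d)
        return np.array(e)
    s=least_squares(res,[*guess,.054 if z0 is None else z0],x_scale=[.01,.01,.1,.01]); return s.x,s.fun
E
python3 - <<'E'
from m import *
ft=np.load("top0.npy",allow_pickle=True).item();fs=np.load("side0.npy",allow_pickle=True).item()
for c in("red","yellow","green","blue"):
    for q in match(ft,fs,c): print(*q)
x,e=lidfit(ft,fs);print("lid",x.round(4),e.round(2))
# red button centroid on lid
for f in(ft,fs): print([ (b[0].round(1),b[3]) for b in blobs(f,"red",4)])
# mat: dark region
g=cv2.cvtColor(ft["img"],cv2.COLOR_BGR2GRAY); m=(g<45).astype(np.uint8); n,l,s,ct=cv2.connectedComponentsWithStats(m)
i=l[int(290/1.5625),int(511/1.5625)]; print("mat px",ct[i],s[i])
y,xx=np.where(l==i); rr=cv2.minAreaRect(np.c_[xx,y].astype(np.float32)); P=[atz(ft,p,.003) for p in cv2.boxPoints(rr)]; print(np.round(P,3).tolist(), atz(ft,rr[0],.003))
E
```

```text
red [209.6 169.9] [0.6112 0.1879 0.0142] [0.6097 0.1874] [0.6148 0.186 ] yaw 2.866 2.866 L 0.084 r 0.639
red [150.5 266.6] [0.2412 0.4041 0.0209] [0.2426 0.4069] [0.2417 0.3977] yaw 1.118 1.102 L 0.116 r 0.471
yellow [210.8 209.3] [0.4557 0.1828 0.0114] [0.4547 0.1824] [0.4565 0.1835] yaw 0.047 0.019 L 0.085 r 0.491
blue [171.5 132.3] [0.7668 0.34   0.014 ] [0.7667 0.3401] [0.7691 0.3386] yaw 1.948 1.951 L 0.085 r 0.839
lid [ 0.5503 -0.002  -0.0019  0.0555] [-5.03  0.99  0.33  0.16  0.31 -1.14  2.41  0.98 -0.03  0.15]
[(array([209.6, 169.9]), np.int32(111)), (array([256.5, 179.2]), np.int32(13)), (array([270.6, 179. ]), np.int32(12)), (array([457.2, 201.1]), np.int32(173)), (array([150.5, 266.6]), np.int32(267))]
[(array([339. ,  86.5]), np.int32(134)), (array([340. , 102.8]), np.int32(4)), (array([249.6, 174.7]), np.int32(18)), (array([242.5, 183.1]), np.int32(13)), (array([200.7, 228.8]), np.int32(83)), (array([288.4, 324. ]), np.int32(480))]
mat px [326.85279889 184.79993089] [ 302  151   50   69 2894]
[[0.428, -0.164, 0.003], [0.685, -0.199, 0.003], [0.664, -0.379, 0.003], [0.408, -0.339, 0.003]] [ 0.54414613 -0.27004392  0.003     ]
```

```bash
python3 - <<'E'
from m import *
ft=np.load("top0.npy",allow_pickle=True).item();fs=np.load("side0.npy",allow_pickle=True).item()
for f,pts in((ft,[(412,250),(390,300),(430,320),(272,270),(266,325),(204,332)]),(fs,[(360,290),(420,310),(280,411),(350,439),(308,508)])):
    h=cv2.cvtColor(f["img"],cv2.COLOR_BGR2HSV)
    print([h[int(y/1.5625),int(x/1.5625)].tolist() for x,y in pts])
    m=mask(f["img"],"orange",s=120,v=60); n,l,s,c=cv2.connectedComponentsWithStats(m); print(s[1:][s[1:,4]>20].tolist())
E
```

```text
[[11, 219, 206], [12, 214, 212], [12, 213, 212], [66, 187, 116], [110, 220, 125], [110, 213, 134]]
[[244, 151, 40, 61, 2325], [377, 231, 10, 12, 49], [24, 235, 4, 33, 38]]
[[11, 169, 174], [12, 179, 175], [60, 91, 106], [112, 113, 126], [113, 119, 122]]
[[206, 165, 81, 45, 1888]]
```

```bash
sed -i 's/def blobs(f,c,amin=25,roi=None,\*\*k)/def blobs(f,c,amin=25,s=80,v=40)/; s/mask(f\["img"\],c,\*\*k)/mask(f["img"],c,s,v)/' m.py; python3 - <<'E'
from m import *
ft=np.load("top0.npy",allow_pickle=True).item();fs=np.load("side0.npy",allow_pickle=True).item()
P=atz(ft,(264,182),.059);print(P,proj(ft,P),proj(fs,P)); P=atz(fs,(246,187),.059);print(P,proj(fs,P))
# buttons
for f,ps in((ft,[(256.5,179.2),(270.6,179)]),(fs,[(249.6,174.7),(242.5,183.1)])): print([atz(f,p,.054+.025).round(4).tolist() for p in ps])
for c in("red","green","blue"):
    for q in match(ft,fs,c): print(*q)
for g in((.55,0,0),(.55,-.01,.1)):
  x,e=lidfit(ft,fs,guess=g);print("lid",x.round(4),e.round(2))
E
```

```text
[ 0.54750147 -0.02268737  0.059     ] [[264. 182.]] [[248.68185061 184.39696479]]
[ 0.5496727  -0.00653608  0.059     ] [[246. 187.]]
[[0.5543, 0.0053, 0.079], [0.5541, -0.047, 0.079]]
[[0.5558, -0.0483, 0.079], [0.5577, 0.0023, 0.079]]
red [209.5 169.9] [0.6122 0.1888 0.0118] [0.6098 0.188 ] [0.6147 0.1892] yaw 2.871 2.874 L 0.083 r 0.641
red [457.6 201.1] [ 0.4644 -0.7485  0.0584] [ 0.4684 -0.774 ] [ 0.4894 -0.8368] yaw 2.144 1.802 L 0.1 r 0.881
red [150.3 266.5] [0.2412 0.4049 0.0206] [0.2431 0.4077] [0.2412 0.3987] yaw 1.121 1.112 L 0.116 r 0.471
green [174.1 174. ] [0.5991 0.3277 0.0076] [0.5958 0.3259] [0.5991 0.3312] yaw 0.135 0.143 L 0.084 r 0.683
blue [171.6 132.3] [0.7669 0.3398 0.0137] [0.7668 0.3399] [0.7689 0.3386] yaw 1.957 1.945 L 0.084 r 0.839
blue [170.8 208.8] [0.4594 0.3363 0.0079] [0.4591 0.3354] [0.4572 0.3393] yaw 0.591 0.584 L 0.083 r 0.569
blue [131.1 211.5] [0.4535 0.4888 0.0108] [0.4517 0.4877] [0.4547 0.4898] yaw 2.341 2.326 L 0.085 r 0.667
lid [ 0.5503 -0.002  -0.0019  0.0555] [-5.03  0.99  0.33  0.16  0.31 -1.14  2.41  0.98 -0.03  0.15]
lid [ 0.5543 -0.0201  0.0944  0.0515] [-0.19  0.08  0.4   1.06  0.09  0.02 -0.13  1.32 -0.62 -0.29]
```

```bash
python3 - <<'E'
s=open("m.py").read()
s=s.replace("x,y,a,z=p; c","x,y,a,z=np.array([*guess,.054 if z0 is None else z0])+(p-10)*[.01,.01,.1,.01]; c")
s=s.replace("s=least_squares(res,[*guess,.054 if z0 is None else z0],x_scale=[.01,.01,.1,.01]); return s.x,s.fun","s=least_squares(res,[10.]*4,diff_step=.005); return np.array([*guess,.054 if z0 is None else z0])+(s.x-10)*[.01,.01,.1,.01],s.fun")
open("m.py","w").write(s)
E
python3 - <<'E'
from m import *
ft=np.load("top0.npy",allow_pickle=True).item();fs=np.load("side0.npy",allow_pickle=True).item()
x,e=lidfit(ft,fs,guess=(.552,-.02,0));print("lid",x.round(4),e.round(2))
go([x[0],x[1],.18],x[2]+np.pi/2)
E
```

```text
lid [ 0.5553 -0.0212 -0.0375  0.0499] [ 0.03 -0.09  0.26 -0.13  0.16  0.05  0.06  0.22  0.07  0.12]
dp [ 0.5354 -0.5256  0.0699] rot [-0.0017  0.0004  0.2703] j7 -0.083
```

```bash
python3 -m handwheel '[{"dp":[0.03,-0.03,0],"delta_rot":[0,0,0.02]},{"dp":[0.08,-0.08,0],"delta_rot":[0,0,0.05]},{"dp":[0.13,-0.13,0],"delta_rot":[0,0,0.08]},{"dp":[0.17,-0.17,0],"delta_rot":[0,0,0.1]},{"dp":[0.21,-0.21,0],"delta_rot":[0,0,0.13]},{"dp":[0.255,-0.25,0],"delta_rot":[0,0,0.15]},{"dp":[0.3,-0.295,0],"delta_rot":[0,0,0.18]},{"dp":[0.345,-0.34,0],"delta_rot":[0,0,0.2]},{"dp":[0.39,-0.385,0],"delta_rot":[0,0,0.22]},{"dp":[0.435,-0.43,0],"delta_rot":[0,0,0.24]},{"dp":[0.48,-0.475,0],"delta_rot":[0,0,0.26]},{"dp":[0.515,-0.505,0.0],"delta_rot":[0,0,0.27]}]' 1 40
python3 -m handwheel '[{"dp":[0.02,-0.02,0],"delta_rot":[0,0,0]},{"dp":[0.02,-0.02,0],"delta_rot":[0,0,0]}]'
python3 - <<'E'
from m import *
go([.5553,-.0212,.12],-.0375+np.pi/2); s=st(); print(s["joints"].round(3),s["clock"])
E
```

```text
clock: 1.6
tcp_pos: [0.5409, -0.0443, 0.2498]
orientation: [-3.141, 0.057, 0.0]
contact_force: [1.2, -0.9, -0.0]
grip_width: 0.0856
gripper_force: 0.0
clock: 1.85
tcp_pos: [0.5619, -0.0249, 0.2495]
orientation: [-3.14, 0.052, 0.0]
contact_force: [-0.8, -0.7, 0.1]
grip_width: 0.0853
gripper_force: 0.0
dp [-0.0067 -0.0034  0.1295] rot [-0.0012  0.0003  0.0042] j7 -1.78
[ 0.213  0.316 -0.343  1.81   0.121  1.036 -1.78 ] 1.85
```

```bash
python3 -m handwheel '[{"dp":[-0.003,-0.001,0.04],"delta_rot":[0,0,0.004]},{"dp":[-0.0065,-0.003,0.09],"delta_rot":[0,0,0.004]},{"dp":[-0.0065,-0.0035,0.13],"delta_rot":[0,0,0.004]},{"dp":[-0.0065,-0.0035,0.13],"delta_rot":[0,0,0.004]}]'
python3 - <<'E'
from m import *
ims=[]
for n,c in(("top",(262,180)),("side",(245,165))):
    f=vision.grab_frame(n); i=f["img"][c[1]-45:c[1]+45,c[0]-50:c[0]+50]; ims.append(cv2.resize(i,(400,360),interpolation=cv2.INTER_CUBIC))
cv2.imwrite("pics/a.png",np.hstack(ims)); go([.5553,-.0212,.082],-.0375+np.pi/2)
E
```

```text
clock: 2.35
tcp_pos: [0.5515, -0.0251, 0.1173]
orientation: [3.14, -0.067, -0.011]
contact_force: [0.8, -0.0, 0.6]
grip_width: 0.0855
gripper_force: 0.0
dp [ 0.0003 -0.0033  0.0389] rot [ 0.0003 -0.0004 -0.0048] j7 -1.859
```

View pics/a.png

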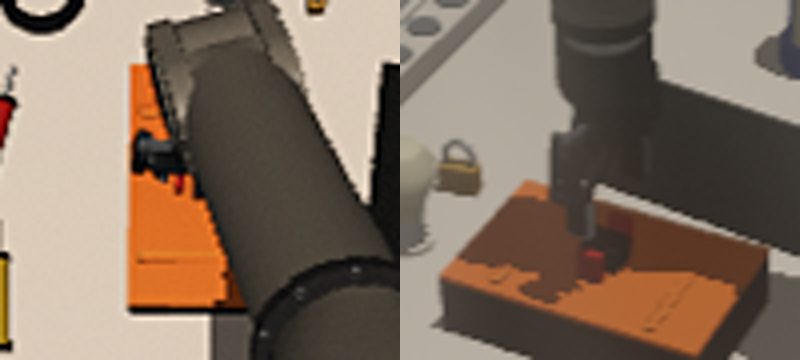

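```bash
python3 - <<'E'
from m import *
f=vision.grab_frame("side");t=vision.grab_frame("top")
s=st();print(s["tcp_pos"])
p=s["tcp_pos"]
for y in(.0427,.057):
  for z in (-.019,-.006):
    P=[p[0],p[1]+y,p[2]+z]
    print(y,z,(proj(f,P)[0]-[195,120])*4+[400,0],(proj(t,P)[0]-[212,135])*4)
P=[.5553,-.0212+.031,.054+.02];print("btn",(proj(f,P)[0]-[195,120])*4+[400,0],(proj(t,P)[0]-[212,135])*4)
E
```

```text
[ 0.55595132 -0.02410066  0.12198812]
0.0427 -0.019 [582.42586768 240.62456908] [163.26878013 169.59774196]
0.0427 -0.006 [582.01416763 227.62407451] [163.08194777 166.40116581]
0.057 -0.019 [574.56204532 250.66705462] [147.57812298 169.87825817]
0.057 -0.006 [574.10436995 237.63196426] [147.24668263 166.68403101]
btn [588.77698278 263.15710104] [173.14672522 177.03424462]
```

```bash
python3 -m handwheel '[{"dp":[-0.0005,-0.003,0.015],"delta_rot":[0,0,-0.004]},{"dp":[-0.0005,-0.003,0.03],"delta_rot":[0,0,-0.004]},{"dp":[-0.0005,-0.003,0.041],"delta_rot":[0,0,-0.004]},{"dp":[-0.0005,-0.003,0.041],"delta_rot":[0,0,-0.004]},{"dp":[-0.0005,-0.003,0.041],"delta_rot":[0,0,-0.004]}]'
python3 -m handwheel '[{"dp":[0,0,0],"delta_rot":[0,0,0]},{"dp":[0,0,0],"delta_rot":[0,0,0]},{"dp":[0,0,0],"delta_rot":[0,0,0]},{"dp":[0,0,0],"delta_rot":[0,0,0]},{"dp":[0,0,0],"delta_rot":[0,0,0]},{"dp":[0,0,0],"delta_rot":[0,0,0]},{"dp":[0,0,0],"delta_rot":[0,0,0]},{"dp":[0,0,0],"delta_rot":[0,0,0]}]' 0 45
python3 -c "
from h import *
s=st();print(s)"
```

```text
clock: 3.18
tcp_pos: [0.5545, -0.0206, 0.079]
orientation: [-3.141, 0.059, -0.0]
contact_force: [0.5, -0.5, 0.5]
grip_width: 0.0855
gripper_force: 0.0
clock: 4.18
tcp_pos: [0.5551, -0.02, 0.0806]
orientation: [-3.141, 0.056, -0.003]
contact_force: [-1.8, 0.5, 11.9]
grip_width: 0.0439
gripper_force: 45.4
{'clock': 4.175, 'joints': array([ 0.15827435,  0.52065302, -0.29826579,  1.9606186 ,  0.23168847,
        0.69082144, -1.88869573]), 'qvel': array([-1.39520957e-03, -8.31241314e-05, -1.06949608e-03,  4.52380042e-04,
       -3.79289982e-04,  1.41351666e-04, -6.73093360e-04]), 'tau': array([  0.80247883, -47.39464402,  -1.50007311, -18.1966567 ,
         0.18783648,  -0.80534471,  -0.28686815]), 'tcp_pos': array([ 0.55513791, -0.02001399,  0.08058166]), 'orientation': array([-3.14096989,  0.05649448, -0.00314902]), 'contact_force': array([-1.83047847,  0.53639377, 11.8624556 ]), 'moment': array([0.31542848, 0.6590714 , 0.29843328]), 'gripper_force': 45.35796046257019, 'grip_width': 0.043901670196260685}
```

```bash
python3 -m handwheel '[{"dp":[0,0,-0.004],"delta_rot":[0,0,0]},{"dp":[0,0,-0.008],"delta_rot":[0,0,0]},{"dp":[0,0,-0.012],"delta_rot":[0,0,0]},{"dp":[0,0,-0.016],"delta_rot":[0,0,0]},{"dp":[0,0,-0.02],"delta_rot":[0,0,0]},{"dp":[0,0,-0.024],"delta_rot":[0,0,0]},{"dp":[0,0,-0.032],"delta_rot":[0,0,0]},{"dp":[0,0,-0.04],"delta_rot":[0,0,0]},{"dp":[0,0,-0.04],"delta_rot":[0,0,0]}]'
python3 - <<'E'
from m import *
ims=[]
for n,c in(("top",(300,180)),("side",(260,160))):
    f=vision.grab_frame(n); i=f["img"][c[1]-45:c[1]+45,c[0]-60:c[0]+60]; ims.append(cv2.resize(i,(400,300),interpolation=cv2.INTER_CUBIC))
cv2.imwrite("pics/b.png",np.hstack(ims)); print(st()["tcp_pos"],st()["contact_force"],st()["grip_width"])
E
```

```text
clock: 5.3
tcp_pos: [0.555, -0.0206, 0.12]
orientation: [-3.141, 0.059, -0.003]
contact_force: [-0.6, -0.2, -2.7]
grip_width: 0.0438
gripper_force: 47.0
[ 0.55435518 -0.02063871  0.11912093] [-1.13889559 -1.00618091 -2.77922324] 0.043414266705463125
```

View pics/b.png

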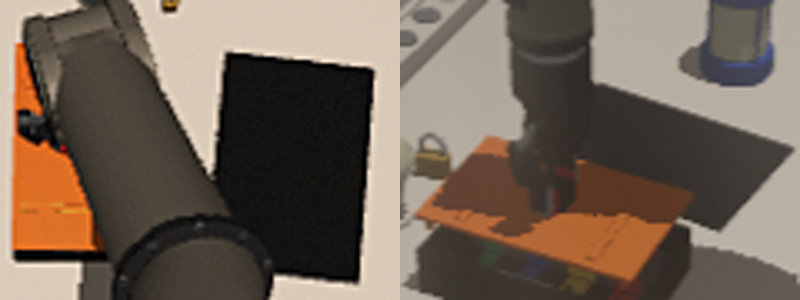

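Lid lifted cleanly, weight 2.7 N. In the side view the marks run green, blue, yellow, red from left to right, so green is at world +x and the case axes match the world axes. Now I carry the lid to the mat.

```bash
python3 -c "
from h import *
go([.546,-.270,.12],-.145+np.pi/2)"
```

```text
dp [ 0.0009  0.2495 -0.0009] rot [ 0.     -0.0003  0.1078] j7 -1.863
```

```bash
python3 -m handwheel '[{"dp":[0,0.02,0],"delta_rot":[0,0,0.01]},{"dp":[0,0.05,0],"delta_rot":[0,0,0.02]},{"dp":[0,0.085,0],"delta_rot":[0,0,0.03]},{"dp":[0,0.12,0],"delta_rot":[0,0,0.05]},{"dp":[0,0.155,0],"delta_rot":[0,0,0.07]},{"dp":[0,0.19,0],"delta_rot":[0,0,0.09]},{"dp":[0,0.22,0],"delta_rot":[0,0,0.1]},{"dp":[0,0.24,0],"delta_rot":[0,0,0.108]},{"dp":[0.001,0.2495,0],"delta_rot":[0,0,0.108]},{"dp":[0.001,0.2495,0],"delta_rot":[0,0,0.108]}]'
python3 -m handwheel '[{"dp":[0,0,0.01],"delta_rot":[0,0,0]},{"dp":[0,0,0.025],"delta_rot":[0,0,0]},{"dp":[0,0,0.04],"delta_rot":[0,0,0]},{"dp":[0,0,0.05],"delta_rot":[0,0,0]},{"dp":[0,0,0.06],"delta_rot":[0,0,0]},{"dp":[0,0,0.065],"delta_rot":[0,0,0]},{"dp":[0,0,0.065],"delta_rot":[0,0,0]}]'
python3 -c "
from h import *
s=st();print(s['tcp_pos']);go([.546,-.270,.0465],-.145+np.pi/2)"
```

```text
clock: 6.65
tcp_pos: [0.546, -0.2701, 0.1189]
orientation: [-3.133, 0.228, 0.0]
contact_force: [-1.0, 0.7, -1.0]
grip_width: 0.0435
gripper_force: 47.0
clock: 7.52
tcp_pos: [0.546, -0.27, 0.0537]
orientation: [-3.133, 0.228, 0.001]
contact_force: [-0.3, -0.1, -2.5]
grip_width: 0.0439
gripper_force: 47.0
[ 0.54595547 -0.26995812  0.05372406]
dp [0.0001 0.     0.0072] rot [-0.0001  0.0004 -0.0002] j7 -1.529
```

```bash
python3 -m handwheel '[{"dp":[0,0,0.003],"delta_rot":[0,0,0]},{"dp":[0,0,0.005],"delta_rot":[0,0,0]},{"dp":[0,0,0.007],"delta_rot":[0,0,0]},{"dp":[0,0,0.007],"delta_rot":[0,0,0]},{"dp":[0,0,0.007],"delta_rot":[0,0,0]}]'
python3 -m handwheel '[{"dp":[0,0,0.001],"delta_rot":[0,0,0]},{"dp":[0,0,0.0015],"delta_rot":[0,0,0]},{"dp":[0,0,0.0015],"delta_rot":[0,0,0]}]'
```

```text
clock: 8.15
tcp_pos: [0.5461, -0.27, 0.0471]
orientation: [-3.133, 0.228, -0.0]
contact_force: [-0.2, 1.0, -2.7]
grip_width: 0.0436
gripper_force: 47.0
clock: 8.52
tcp_pos: [0.5462, -0.27, 0.0458]
orientation: [3.133, -0.228, 0.0]
contact_force: [-1.0, 0.6, 0.8]
grip_width: 0.0437
gripper_force: 47.7
```

```bash
python3 -m handwheel '[{"dp":[0,0,0],"delta_rot":[0,0,0]},{"dp":[0,0,0],"delta_rot":[0,0,0]},{"dp":[0,0,0],"delta_rot":[0,0,0]},{"dp":[0,0,0],"delta_rot":[0,0,0]},{"dp":[0,0,0],"delta_rot":[0,0,0]}]' 1
python3 -m handwheel '[{"dp":[0,0,-0.02],"delta_rot":[0,0,0]},{"dp":[0,0,-0.07],"delta_rot":[0,0,0]},{"dp":[0,0,-0.13],"delta_rot":[0,0,0]},{"dp":[0,0,-0.19],"delta_rot":[0,0,0]},{"dp":[-0.02,-0.04,-0.2],"delta_rot":[0,0,0]},{"dp":[-0.04,-0.08,-0.2],"delta_rot":[0,0,0]},{"dp":[-0.06,-0.13,-0.2],"delta_rot":[0,0,0]},{"dp":[-0.08,-0.18,-0.2],"delta_rot":[0,0,0]},{"dp":[-0.09,-0.23,-0.2],"delta_rot":[0,0,0]},{"dp":[-0.09,-0.28,-0.2],"delta_rot":[0,0,0]},{"dp":[-0.09,-0.34,-0.2],"delta_rot":[0,0,0]},{"dp":[-0.09,-0.4,-0.2],"delta_rot":[0,0,0]}]'
python3 - <<'E'
from m import *
fr={}
for n in("top","side"):
    f=vision.grab_frame(n); fr[n]=f; np.save(n+"1.npy",f,allow_pickle=True)
ft,fs=fr["top"],fr["side"]
a=cv2.resize(ft["img"][135:235,150:350],(800,400),interpolation=cv2.INTER_CUBIC)
cv2.imwrite("pics/c.png",a)
for c in("red","yellow","green","blue"):
    for q in match(ft,fs,c): print(*q)
x,e=lidfit(ft,fs,guess=(.546,-.27,-.145),z0=.019);print("lid",x.round(4),e.round(2)); print(st()["tcp_pos"],st()["joints"].round(2))
E
```

```text
clock: 9.15
tcp_pos: [0.5462, -0.27, 0.0456]
orientation: [3.133, -0.228, 0.0]
contact_force: [0.1, 0.7, 0.3]
grip_width: 0.0853
gripper_force: 0.0
clock: 10.65
tcp_pos: [0.5151, 0.1404, 0.2472]
orientation: [3.133, -0.229, 0.004]
contact_force: [1.8, -0.4, -0.6]
grip_width: 0.0856
gripper_force: 0.0
red [456.9 201.5] [ 0.463  -0.7441  0.0611] [ 0.4667 -0.7711] [ 0.4899 -0.8374] yaw 2.105 1.805 L 0.105 r 0.876
red [262.6 201.6] [ 0.4792 -0.0166  0.0154] [ 0.4806 -0.0165] [ 0.4799 -0.0205] yaw 1.71 1.782 L 0.053 r 0.48
red [276.5 202. ] [ 0.4791 -0.0693  0.0162] [ 0.4781 -0.07  ] [ 0.4828 -0.074 ] yaw 1.552 1.372 L 0.039 r 0.484
red [150.2 266.5] [0.2412 0.405  0.0209] [0.2431 0.4079] [0.2411 0.3986] yaw 1.123 1.109 L 0.116 r 0.471
yellow [259.7 188.7] [ 0.5267 -0.0069  0.0237] [ 0.5313 -0.0063] [ 0.5302 -0.0199] yaw 1.593 1.654 L 0.072 r 0.527
yellow [275.8 189.1] [ 0.5289 -0.0682  0.0171] [ 0.5289 -0.0687] [ 0.5327 -0.074 ] yaw 1.512 1.273 L 0.041 r 0.533
yellow [210.4 212. ] [0.4497 0.1854 0.0126] [0.4442 0.1837] [0.4559 0.1857] yaw 0.147 0.033 L 0.071 r 0.486
green [174.1 174.1] [0.599  0.3276 0.0076] [0.5957 0.3258] [0.599  0.3312] yaw 0.137 0.147 L 0.084 r 0.683
blue [171.7 132.3] [0.7672 0.3396 0.0131] [0.7669 0.3396] [0.7688 0.3388] yaw 1.962 1.94 L 0.084 r 0.839
blue [276.  176.5] [ 0.5782 -0.0701  0.0188] [ 0.5786 -0.0708] [ 0.5832 -0.0779] yaw 1.553 1.295 L 0.035 r 0.582
blue [170.8 208.8] [0.4594 0.3363 0.0079] [0.4591 0.3354] [0.4572 0.3393] yaw 0.591 0.584 L 0.083 r 0.569
blue [131.  211.5] [0.4533 0.489  0.0112] [0.4514 0.4881] [0.4548 0.4897] yaw 2.336 2.33 L 0.086 r 0.667
lid [ 0.5465 -0.2732 -0.1877  0.0125] [-0.01 -0.09 -0.18 -0.4  -0.3   0.08  0.02  0.48  0.07 -0.03]
[0.51453451 0.14709057 0.24758422] [ 0.02  0.29 -0.5   1.87  0.16  1.02 -2.25]
```

View pics/c.png

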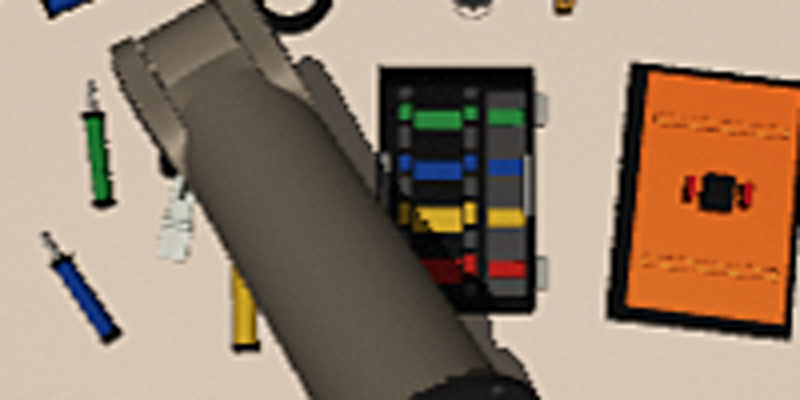

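The lid lies squarely on the mat and all four cutouts are empty. I refine the case yaw by fitting edge lines in the top view for the closed lid and the mat lid, since the mat yaw is known.

```bash
cat >> m.py <<'E'
def edges(f,z,c,yaw,hx=.116,hy=.075,n=120):
    """sub-pixel edge search: orange plate outline at height z, start guess c,yaw; returns refined x,y,yaw"""
    lab=cv2.cvtColor(f["img"],cv2.COLOR_BGR2HSV)[:,:,1].astype(np.float32)
    p=np.array([c[0],c[1],yaw])
    for it in range(5):
        A=[];b=[]
        Rm=np.array([[np.cos(p[2]),-np.sin(p[2])],[np.sin(p[2]),np.cos(p[2])]])
        for ax,sg in((0,1),(0,-1),(1,1),(1,-1)):
            h=(hx,hy)[ax];o=(hy,hx)[ax]
            for t in np.linspace(-.8*o,.8*o,n):
                q=np.zeros(2);nrm=np.zeros(2);nrm[ax]=sg;q[ax]=sg*h;q[1-ax]=t
                d=np.linspace(-.012,.012,49); W=(q+d[:,None]*nrm)@Rm.T+p[:2]
                uv=proj(f,np.c_[W,np.full(49,z)]).astype(np.float32)
                v=cv2.remap(lab,uv[:,0].copy(),uv[:,1].copy(),cv2.INTER_LINEAR).ravel()
                lo,hi=v[-8:].mean(),v[:8].mean()
                if hi-lo<60: continue
                k=np.where(v<(hi+lo)/2)[0]
                if len(k)==0: continue
                e=d[k[0]]; wn=Rm@nrm; arm=Rm@np.array([-q[1],q[0]])
                A.append([wn[0],wn[1],wn@arm]);b.append(e)
        A=np.array(A);b=np.array(b); w=np.abs(b-np.median(b))<.006
        x=np.linalg.lstsq(A[w],b[w],rcond=None)[0]; p=p+x
    return p.round(4),len(b),round(float(np.std(A[w]@x-b[w])),4)
E
python3 - <<'E'
from m import *
t0=np.load("top0.npy",allow_pickle=True).item();t1=np.load("top1.npy",allow_pickle=True).item()
s0=np.load("side0.npy",allow_pickle=True).item();s1=np.load("side1.npy",allow_pickle=True).item()
print("closed top",edges(t0,.059,(.555,-.021),-.02)); print("mat top",edges(t1,.024,(.546,-.270),-.145))
print("closed side",edges(s0,.059,(.555,-.021),-.02)); print("mat side",edges(s1,.024,(.546,-.270),-.145))
E
```

```text
closed top (array([ 0.5528, -0.0214, -0.0253]), 480, 0.0011)
mat top (array([ 0.5439, -0.27  , -0.1378]), 474, 0.0018)
closed side (array([ 0.5527, -0.0142, -0.0257]), 480, 0.0005)
mat side (array([ 0.5436, -0.2628, -0.135 ]), 480, 0.001)
```

```bash
cat >> h.py <<'E'
def go2(t,yawx):
    """to world point t with tool x at world angle yawx; prints dp, tool-z turn wrapped to +-pi"""
    s=st(); Rm=R.from_rotvec(s["orientation"]).as_matrix(); y=np.arctan2(Rm[1,0],Rm[0,0])
    rz=-(yawx-y); rz=(rz+np.pi)%(2*np.pi)-np.pi
    x=np.array([np.cos(yawx),np.sin(yawx),0]);z=np.array([0,0,-1.])
    print("dp",np.round(Rm.T@(np.array(t)-s["tcp_pos"]),4),"rz",round(rz,4),"rv",R.from_matrix(Rm.T@np.c_[x,np.cross(z,x),z]).as_rotvec().round(4),"yaw",round(y,4),"j",s["joints"].round(2),"t",s["clock"])
E
python3 -m handwheel '[{"dp":[-0.01,-0.005,0],"delta_rot":[0,0,-0.166]},{"dp":[-0.03,-0.01,0],"delta_rot":[0,0,-0.332]},{"dp":[-0.045,-0.02,0],"delta_rot":[0,0,-0.498]},{"dp":[-0.06,-0.027,0],"delta_rot":[0,0,-0.664]},{"dp":[-0.0636,-0.027,0],"delta_rot":[0,0,-0.83]},{"dp":[-0.0636,-0.027,0],"delta_rot":[0,0,-0.996]},{"dp":[-0.0636,-0.027,0],"delta_rot":[0,0,-1.162]},{"dp":[-0.0636,-0.027,0],"delta_rot":[0,0,-1.328]},{"dp":[-0.0636,-0.027,0],"delta_rot":[0,0,-1.494]},{"dp":[-0.0636,-0.027,0],"delta_rot":[0,0,-1.66]},{"dp":[-0.0636,-0.027,0],"delta_rot":[0,0,-1.66]}]' 0.6 40
python3 -m handwheel '[{"dp":[0,0,0],"delta_rot":[0,0,-0.166]},{"dp":[0,0,0],"delta_rot":[0,0,-0.332]},{"dp":[0,0,0],"delta_rot":[0,0,-0.498]},{"dp":[0,0,0],"delta_rot":[0,0,-0.664]},{"dp":[0,0,0],"delta_rot":[0,0,-0.83]},{"dp":[0,0,0],"delta_rot":[0,0,-0.996]},{"dp":[0,0,0],"delta_rot":[0,0,-1.162]},{"dp":[0,0,0],"delta_rot":[0,0,-1.328]},{"dp":[0,0,0],"delta_rot":[0,0,-1.494]},{"dp":[0,0,0],"delta_rot":[0,0,-1.66]},{"dp":[0,0,0],"delta_rot":[0,0,-1.66]}]'
python3 -c "
from h import *
go2([.4556,.1829,.09],np.pi+.033)"
```

```text
clock: 12.12
tcp_pos: [0.456, 0.1743, 0.2463]
orientation: [2.284, 2.155, 0.001]
contact_force: [1.6, 0.1, 0.5]
grip_width: 0.0514
gripper_force: 0.0
clock: 13.5
tcp_pos: [0.4559, 0.1744, 0.2457]
orientation: [-0.045, 3.141, -0.001]
contact_force: [0.3, -0.7, 0.5]
grip_width: 0.0512
gripper_force: 0.0
dp [1.000e-04 8.500e-03 1.557e-01] rz -0.0045 rv [-0.0004  0.0001 -0.0045] yaw -3.1131 j [ 0.46  0.38 -1.15  1.94  0.39  1.07  0.74] t 13.5
```

```bash
python3 -m handwheel '[{"dp":[0,0.004,0.05],"delta_rot":[0,0,-0.0045]},{"dp":[0,0.0085,0.1],"delta_rot":[0,0,-0.0045]},{"dp":[0,0.0085,0.15],"delta_rot":[0,0,-0.0045]},{"dp":[0,0.0085,0.185],"delta_rot":[0,0,-0.0045]},{"dp":[0,0.0085,0.205],"delta_rot":[0,0,-0.0045]},{"dp":[0,0.0085,0.215],"delta_rot":[0,0,-0.0045]},{"dp":[0,0.0085,0.2225],"delta_rot":[0,0,-0.0045]},{"dp":[0,0.0085,0.2225],"delta_rot":[0,0,-0.0045]}]'
python3 -m handwheel '[{"dp":[0,0,0],"delta_rot":[0,0,0]},{"dp":[0,0,0],"delta_rot":[0,0,0]},{"dp":[0,0,0],"delta_rot":[0,0,0]},{"dp":[0,0,0],"delta_rot":[0,0,0]},{"dp":[0,0,0],"delta_rot":[0,0,0]}]' 0 50
python3 -m handwheel '[{"dp":[0,0,-0.01],"delta_rot":[0,0,0]},{"dp":[0,0,-0.03],"delta_rot":[0,0,0]},{"dp":[0,0,-0.06],"delta_rot":[0,0,0]},{"dp":[0,0,-0.1],"delta_rot":[0,0,0]},{"dp":[0,0,-0.1],"delta_rot":[0,0,0]}]'
python3 -c "
from h import *
go2([.455,.18,.12],np.pi+.033)"
```

```text
clock: 14.5
tcp_pos: [0.4558, 0.1832, 0.0232]
orientation: [-0.057, 3.141, -0.0]
contact_force: [0.2, 0.4, -0.5]
grip_width: 0.051
gripper_force: 0.0
clock: 15.12
tcp_pos: [0.4561, 0.1834, 0.0239]
orientation: [-0.058, 3.14, 0.0]
contact_force: [-1.5, -0.9, 5.0]
grip_width: 0.0221
gripper_force: 48.7
clock: 15.75
tcp_pos: [0.4572, 0.1843, 0.126]
orientation: [-0.059, 3.136, 0.003]
contact_force: [1.1, -0.1, -1.7]
grip_width: 0.0221
gripper_force: 49.3
dp [ 0.0024 -0.0042  0.006 ] rz 0.0043 rv [0.0016 0.0053 0.0043] yaw -3.1043 j [ 0.28  0.54 -0.99  2.05  0.6   0.87  0.55] t 15.75
```

```bash
python3 -m handwheel '[{"dp":[-0.003,-0.01,-0.005],"delta_rot":[0,0,0.15]},{"dp":[-0.01,-0.03,-0.01],"delta_rot":[0,0,0.3]},{"dp":[-0.02,-0.05,-0.01],"delta_rot":[0,0,0.46]},{"dp":[-0.028,-0.075,-0.01],"delta_rot":[0,0,0.62]},{"dp":[-0.035,-0.1,-0.01],"delta_rot":[0,0,0.78]},{"dp":[-0.043,-0.12,-0.01],"delta_rot":[0,0,0.94]},{"dp":[-0.05,-0.145,-0.01],"delta_rot":[0,0,1.1]},{"dp":[-0.058,-0.165,-0.01],"delta_rot":[0,0,1.26]},{"dp":[-0.0647,-0.18,-0.01],"delta_rot":[0,0,1.42]},{"dp":[-0.0647,-0.1896,-0.01],"delta_rot":[0,0,1.57]},{"dp":[-0.0647,-0.1896,-0.01],"delta_rot":[0,0,1.634]},{"dp":[-0.0647,-0.1896,-0.01],"delta_rot":[0,0,1.634]}]'
python3 - <<'E'
from m import *
go2([.529,-.0026,.08],np.pi/2-.0255)
ims=[]
for n,c in(("top",(270,180)),("side",(250,175))):
    f=vision.grab_frame(n); np.save(n+"2.npy",f,allow_pickle=True); i=f["img"][c[1]-45:c[1]+45,c[0]-50:c[0]+50]; ims.append(cv2.resize(i,(400,360),interpolation=cv2.INTER_CUBIC))
cv2.imwrite("pics/d.png",np.hstack(ims))
E
```

```text
clock: 17.25
tcp_pos: [0.5268, -0.0039, 0.1325]
orientation: [-2.249, -2.193, 0.002]
contact_force: [-0.5, -0.6, -0.6]
grip_width: 0.0222
gripper_force: 49.2
dp [0.0014 0.0022 0.0525] rz 0.0006 rv [-0.0011  0.0003  0.0006] yaw 1.5459 j [ 0.36  0.45 -0.58  1.98  0.34  0.81 -0.44] t 17.25
```

View pics/d.png

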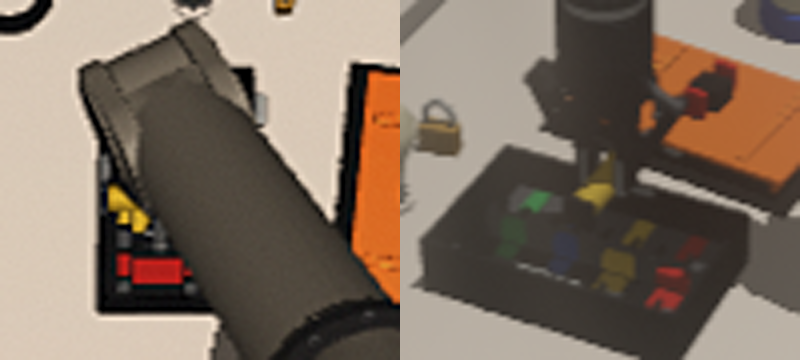

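```bash
python3 - <<'E'
from m import *
f=np.load("side2.npy",allow_pickle=True).item(); p=st()["tcp_pos"]; c=(235,160)
i=cv2.resize(f["img"][c[1]-30:c[1]+30,c[0]-40:c[0]+40],(800,600),interpolation=cv2.INTER_CUBIC)
i=cv2.convertScaleAbs(i,alpha=1.8)
for y in(.047,0,-.047,-.08):
    P=p+[ -.0255*-y*0+.0255*y,y,-.01]; u=(proj(f,P)[0]-[195,130])*10; print(y,u); cv2.circle(i,tuple(int(a) for a in u),5,(255,255,0),1)
cv2.imwrite("pics/e.png",i)
E
```

```text
0.047 [500.11663514 517.74135153]
0 [566.96308395 436.03007027]
-0.047 [630.90135203 357.87059791]
-0.08 [674.15875062 304.99014849]
```

View pics/e.png

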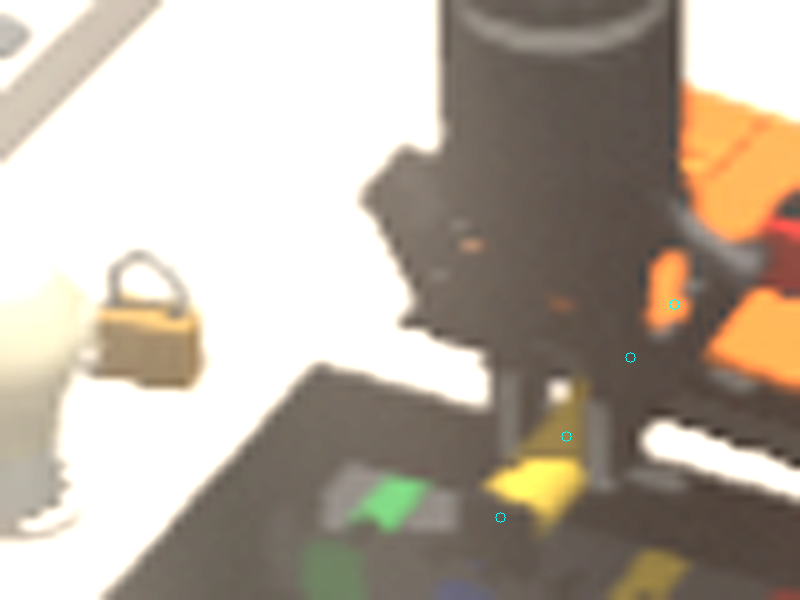

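```bash
python3 -m handwheel '[{"dp":[0.001,0.0005,0.02],"delta_rot":[0,0,0]},{"dp":[0.0014,0.0005,0.04],"delta_rot":[0,0,0]},{"dp":[0.0014,0.0005,0.055],"delta_rot":[0,0,0]},{"dp":[0.0014,0.0005,0.0645],"delta_rot":[0,0,0]},{"dp":[0.0014,0.0005,0.0645],"delta_rot":[0,0,0]},{"dp":[0.0014,0.0005,0.0645],"delta_rot":[0,0,0]}]'
python3 - <<'E'
from m import *
f=vision.grab_frame("side");t=vision.grab_frame("top"); p=st()["tcp_pos"]; print(p)
def crop(f,c,k):
    i=cv2.resize(f["img"][c[1]-25:c[1]+25,c[0]-25:c[0]+25],(400,400),interpolation=cv2.INTER_CUBIC)
    i=cv2.convertScaleAbs(i,alpha=k)
    for y in(.047,0,-.047):
        P=p+[.0255*y,y,-.01]; u=(proj(f,P)[0]-[c[0]-25,c[1]-25])*8; print(y,u); cv2.circle(i,tuple(int(a) for a in u),4,(255,255,0),1)
    return i
cv2.imwrite("pics/f.png",np.hstack([crop(f,(242,182),2.),crop(t,(255,188),1.5)]))
E
```

```text
clock: 18.1
tcp_pos: [0.5286, -0.0038, 0.0687]
orientation: [2.249, 2.191, -0.001]
contact_force: [-0.8, -4.5, 9.5]
grip_width: 0.0218
gripper_force: 51.2
[ 0.52858705 -0.00373766  0.06882175]
0.047 [223.72258072 323.63346563]
0 [275.79454513 257.27587645]
-0.047 [325.65752911 193.7330449 ]
0.047 [131.98385455 191.60774973]
0 [232.40053682 192.30439147]
-0.047 [332.79277237 193.00341028]
```

View pics/f.png

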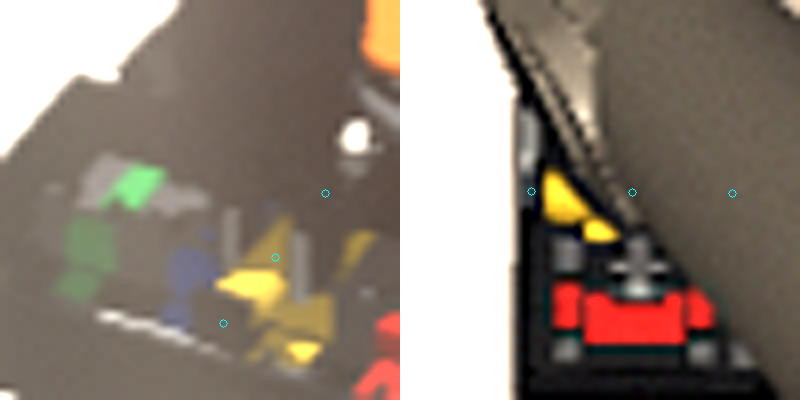

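```bash
python3 -m handwheel '[{"dp":[0,0,-0.008],"delta_rot":[0,0,0]},{"dp":[-0.001,0,-0.015],"delta_rot":[0,0,0]},{"dp":[-0.002,0,-0.015],"delta_rot":[0,0,0]},{"dp":[-0.002,0,-0.015],"delta_rot":[0,0,0]}]'
python3 - <<'E'
from m import *
t=np.load("top1.npy",allow_pickle=True).item()
g=cv2.cvtColor(t["img"],cv2.COLOR_BGR2GRAY).astype(float)
for col in range(258,283,3):
    v=g[145:222,col]; th=110
    k=np.where(v<th)[0]; a=k[0]-1; b=k[-1]
    ra=145+a+(v[a]-th)/(v[a]-v[a+1]); rb=145+b+(th-v[b])/(v[b+1]-v[b])
    A=atz(t,(col,ra),.054);B=atz(t,(col,rb),0); C=atz(t,(col,rb),.054); print(col,round(ra,2),round(rb,2),"cx",A[:2].round(4)-[.116,0],B[:2].round(4)+[.116,0], C[0].round(4)+.116)
for px in((276.5,202),(275.8,189.1),(276,176.5)): print([atz(t,px,z)[:2].round(4).tolist() for z in(.02,.035)])
s=st();print(s["tcp_pos"],s["contact_force"],s["grip_width"])
E
```

```text
clock: 18.7
tcp_pos: [0.5277, -0.0045, 0.0834]
orientation: [-2.25, -2.193, 0.0]
contact_force: [0.5, 0.1, -0.9]
grip_width: 0.0222
gripper_force: 50.4Traceback (most recent call last):
  File "<stdin>", line 7, in <module>
IndexError: index 77 is out of bounds for axis 0 with size 77
```

```bash
python3 - <<'E'
from m import *
t=np.load("top1.npy",allow_pickle=True).item(); t0=np.load("top0.npy",allow_pickle=True).item()
for nm,t in(("t0",t0),("t1",t)):
  g=cv2.cvtColor(t["img"],cv2.COLOR_BGR2GRAY).astype(float)
  for col in (250,256,262,268,274,280):
    v=g[140:225,col]; th=90 if nm=="t1" else 60
    k=np.where(v<th)[0]; 
    if len(k)<2: continue
    a=k[0]-1
    j=[i for i in range(66,84) if v[i]<th<=v[i+1]]
    if not j: print(col,"none",v[66:].astype(int).tolist()); continue
    b=j[0]; ra=140+a+(v[a]-th)/(v[a]-v[a+1]); rb=140+b+(th-v[b])/(v[b+1]-v[b])
    A=atz(t,(col,ra),.054);B=atz(t,(col,rb),0); print(nm,col,round(ra,2),round(rb,2),"cx",A[:2].round(4)-[.116,0],B[:2].round(4)+[.116,0])
t=np.load("top1.npy",allow_pickle=True).item()
for px in((276.5,202),(275.8,189.1),(276,176.5)): print([atz(t,px,z)[:2].round(4).tolist() for z in(.02,.035)])
E
```

```text
t0 256 175.98 212.65 cx [0.4564 0.0069] [0.556  0.0095]
t0 262 174.53 212.65 cx [ 0.4616 -0.0158] [ 0.5555 -0.0136]
250 none [69, 70, 72, 74, 71, 75, 78, 77, 75, 78, 81, 80, 81, 83, 82, 84, 84, 82, 85]
256 none [51, 55, 56, 59, 59, 61, 66, 65, 68, 68, 71, 71, 72, 73, 75, 77, 77, 80, 76]
262 none [4, 3, 5, 4, 16, 33, 44, 49, 47, 52, 56, 54, 60, 57, 61, 65, 66, 67, 69]
268 none [22, 25, 17, 7, 6, 6, 0, 35, 83, 75, 77, 75, 67, 57, 44, 41, 46, 50, 53]
t1 274 151.4 212.99 cx [ 0.5516 -0.0636] [ 0.5534 -0.0598]
t1 280 151.4 212.95 cx [ 0.5512 -0.0866] [ 0.5531 -0.0829]
[[0.4769, -0.0696], [0.4745, -0.0688]]
[[0.5271, -0.0683], [0.5242, -0.0675]]
[[0.5768, -0.0704], [0.5733, -0.0696]]
```

```bash
python3 -m handwheel '[{"dp":[0,0,0.005],"delta_rot":[0,0,0]},{"dp":[0,0,0.01],"delta_rot":[0,0,0]},{"dp":[0,0,0.014],"delta_rot":[0,0,0]},{"dp":[0,0,0.014],"delta_rot":[0,0,0]}]'
python3 -m handwheel '[{"dp":[0,0,0.003],"delta_rot":[0,0,0]},{"dp":[0,0,0.006],"delta_rot":[0,0,0]},{"dp":[0,0,0.006],"delta_rot":[0,0,0]}]'
```

```text
clock: 19.2
tcp_pos: [0.5276, -0.0044, 0.0692]
orientation: [-2.249, -2.193, 0.001]
contact_force: [-1.0, -0.1, 0.9]
grip_width: 0.0221
gripper_force: 50.7
clock: 19.58
tcp_pos: [0.5284, -0.0054, 0.064]
orientation: [2.249, 2.191, -0.0]
contact_force: [-0.5, -4.3, 3.6]
grip_width: 0.022
gripper_force: 51.9
```

```bash
python3 -m handwheel '[{"dp":[-0.001,0,-0.006],"delta_rot":[0,0,0]},{"dp":[-0.002,0,-0.006],"delta_rot":[0,0,0]},{"dp":[-0.002,0,-0.004],"delta_rot":[0,0,0]},{"dp":[-0.002,0,0],"delta_rot":[0,0,0]},{"dp":[-0.002,0,0],"delta_rot":[0,0,0]}]'
python3 -c "
from h import *
s=st();print(s['contact_force'],s['moment'],s['tcp_pos'])"
```

```text
clock: 20.2
tcp_pos: [0.5281, -0.0065, 0.0637]
orientation: [2.249, 2.193, 0.0]
contact_force: [-1.5, -2.1, 6.9]
grip_width: 0.0222
gripper_force: 52.2
[-1.5026591  -2.13394861  6.91027867] [-0.10855124  0.26357466  0.12227033] [ 0.52808777 -0.00646011  0.06366723]
```

```bash
python3 -m handwheel '[{"dp":[0,0,0.002],"delta_rot":[0,0,0]},{"dp":[0,0,0.004],"delta_rot":[0,0,0]},{"dp":[0,0,0.006],"delta_rot":[0,0,0]},{"dp":[0,0,0.006],"delta_rot":[0,0,0]}]'
python3 - <<'E'
from m import *
s=st();print(s['contact_force'],s['moment'],s['tcp_pos'])
f=vision.grab_frame("side");c=(242,180)
i=cv2.resize(f["img"][c[1]-30:c[1]+30,c[0]-40:c[0]+40],(800,600),interpolation=cv2.INTER_CUBIC);i=cv2.convertScaleAbs(i,alpha=2.2)
p=s["tcp_pos"]
for y in(.047,0,-.047):
    u=(proj(f,p+[.0255*y,y,-.0106])[0]-[202,150])*10; cv2.circle(i,tuple(int(a) for a in u),5,(255,255,0),1)
cv2.imwrite("pics/g.png",i)
E
```

```text
clock: 20.7
tcp_pos: [0.5281, -0.0074, 0.0578]
orientation: [2.249, 2.192, -0.001]
contact_force: [-1.4, -5.0, 7.4]
grip_width: 0.0223
gripper_force: 53.3
[-1.36847615 -5.04840437  7.37335   ] [-0.5817926   0.25767422  0.23502502] [ 0.5280634  -0.00735636  0.05781831]
```

View pics/g.png

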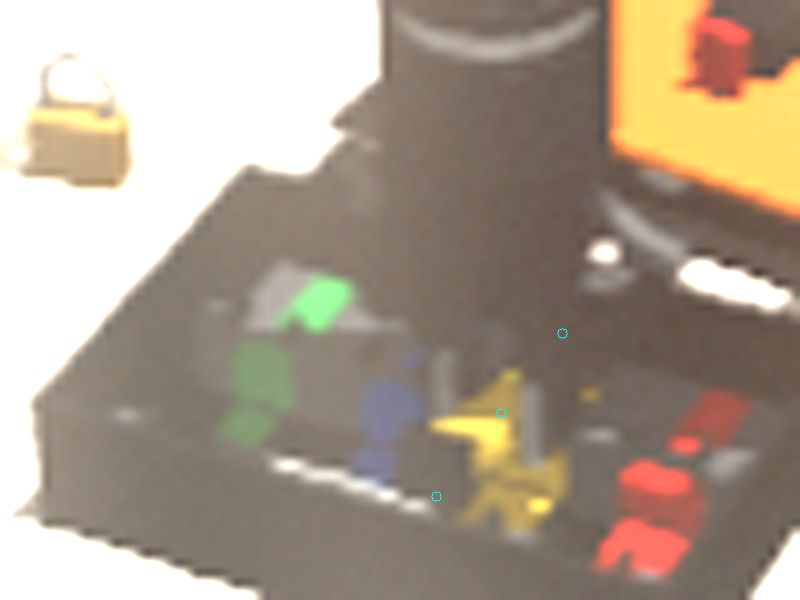

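```bash
python3 - <<'E'
from m import *
f=np.load("side2.npy",allow_pickle=True).item()
def W(x,y,z,c=(.553,-.0207),a=-.0255): return [c[0]+np.cos(a)*x-np.sin(a)*y,c[1]+np.sin(a)*x+np.cos(a)*y,z]
g=lambda P:((proj(f,P)[0]-[202,150])*10).round(0)
for nm,x in(("red",-.075),("yel",-.025),("blu",.025),("grn",.075)):
    print(nm,"frontrib",g(W(x,.049,.0355)),"backrib",g(W(x,-.014,.0355)),"floor mid",g(W(x,.0175,.006)))
print("keeper ends",g(W(.03,.0645,.053)),g(W(-.03,.0645,.053)), "wall corner",g(W(.116,.075,.054)),g(W(-.116,.075,.054)),g(W(.116,-.075,.054)))
for h in(.053,.0464): print("axis now",[g(np.array([.5281,-.0074,h])+[.0255*y,y,0]).tolist() for y in(.047,.0315,0,-.0315)])
for n in("top1","top2","side2"):
    F=np.load(n+".npy",allow_pickle=True).item()
    print(n,[(c,b[0].round(1).tolist(),int(b[3])) for c in("red","yellow","green","blue") for b in blobs(F,c,6,s=100) if 225<b[0][0]<290 and 150<b[0][1]<225])
t=np.load("top1.npy",allow_pickle=True).item()
for x in(-.075,-.025,.025,.075): print(x,[proj(t,W(x,y,.0355))[0].round(1).tolist() for y in(.049,-.014)],proj(t,W(x,.0175,.006))[0].round(1))
E
```

```text
red frontrib [591. 548.] backrib [672. 436.] floor mid [631. 560.]
yel frontrib [451. 505.] backrib [536. 395.] floor mid [495. 518.]
blu frontrib [315. 462.] backrib [403. 355.] floor mid [362. 476.]
grn frontrib [182. 421.] backrib [273. 316.] floor mid [232. 436.]
keeper ends [277. 444.] [443. 495.] wall corner [ 32. 389.] [674. 588.] [250. 148.]
axis now [[436.0, 482.0], [458.0, 455.0], [501.0, 399.0], [543.0, 346.0]]
axis now [[437.0, 498.0], [458.0, 470.0], [501.0, 415.0], [543.0, 362.0]]
top1 [('red', [262.7, 201.6], 74), ('red', [276.5, 202.0], 50), ('yellow', [259.7, 188.7], 120), ('yellow', [276.2, 189.0], 49), ('green', [259.0, 164.0], 104), ('green', [275.9, 163.9], 42), ('blue', [259.0, 176.3], 101), ('blue', [276.0, 176.5], 36)]
top2 [('red', [257.5, 201.7], 119), ('yellow', [251.4, 187.0], 78)]
side2 [('red', [273.6, 154.9], 38), ('red', [272.5, 191.5], 29), ('red', [266.8, 201.7], 85), ('yellow', [249.2, 176.0], 74), ('yellow', [259.1, 187.4], 25), ('yellow', [254.0, 197.0], 66)]
-0.075 [[250.3, 201.2], [267.0, 201.3]] [258.6 202.5]
-0.025 [[250.4, 188.2], [267.0, 188.3]] [258.7 189.8]
0.025 [[250.6, 175.4], [267.0, 175.5]] [258.8 177.2]
0.075 [[250.7, 162.8], [267.1, 162.9]] [258.9 164.8]
```

```bash
python3 -m handwheel '[{"dp":[0,0,0],"delta_rot":[0,0,0]},{"dp":[0,0,0],"delta_rot":[0,0,0]},{"dp":[0,0,0],"delta_rot":[0,0,0]},{"dp":[0,0,0],"delta_rot":[0,0,0]}]' 0.42
python3 -c "
from h import *
s=st();print(s['contact_force'],s['moment'],s['tcp_pos'])"
python3 -m handwheel '[{"dp":[0.002,0,0],"delta_rot":[0,0,0]},{"dp":[0.002,0,0],"delta_rot":[0,0,0]},{"dp":[0.002,0,0],"delta_rot":[0,0,0]},{"dp":[0.002,0,0],"delta_rot":[0,0,0]}]' 0
python3 -c "
from h import *
s=st();print(s['contact_force'],s['moment'],s['tcp_pos'])"
```

```text
clock: 21.25
tcp_pos: [0.5277, -0.0062, 0.0574]
orientation: [-2.249, -2.193, -0.0]
contact_force: [-0.2, -0.0, 0.4]
grip_width: 0.0354
gripper_force: 0.0
[-0.24952424 -0.03525465  0.42338643] [-0.02309302  0.00610477  0.01725533] [ 0.52773376 -0.00619886  0.05738115]
clock: 21.75
tcp_pos: [0.5282, -0.0045, 0.0576]
orientation: [2.249, 2.192, 0.001]
contact_force: [1.3, -1.9, -1.9]
grip_width: 0.0221
gripper_force: 48.8
[ 1.2533928  -1.90372689 -1.92254429] [-0.22054764 -0.46201468 -0.01061982] [ 0.52820325 -0.00448467  0.05757943]
```

```bash
python3 -m handwheel '[{"dp":[0,0,0.002],"delta_rot":[0,0,0]},{"dp":[0,0,0.004],"delta_rot":[0,0,0]},{"dp":[0,0,0.004],"delta_rot":[0,0,0]}]' 0 60
python3 -m handwheel '[{"dp":[0,0,0.002],"delta_rot":[0,0,0]},{"dp":[0,0,0.004],"delta_rot":[0,0,0]},{"dp":[0,0,0.004],"delta_rot":[0,0,0]}]'
```

```text
clock: 22.12
tcp_pos: [0.5285, -0.0043, 0.0551]
orientation: [2.248, 2.192, 0.001]
contact_force: [-3.9, -2.9, 18.2]
grip_width: 0.0217
gripper_force: 61.9
clock: 22.5
tcp_pos: [0.5292, -0.0043, 0.0543]
orientation: [2.245, 2.191, -0.0]
contact_force: [-14.4, -4.1, 53.7]
grip_width: 0.0218
gripper_force: 66.7
```

```bash
python3 -m handwheel '[{"dp":[0,0,-0.004],"delta_rot":[0,0,0]},{"dp":[0,0,-0.008],"delta_rot":[0,0,0]},{"dp":[0,-0.0015,-0.008],"delta_rot":[0,0,0]},{"dp":[0,-0.003,-0.008],"delta_rot":[0,0,0]},{"dp":[0,-0.003,-0.008],"delta_rot":[0,0,0]}]'
python3 -m handwheel '[{"dp":[0,0,0.002],"delta_rot":[0,0,0]},{"dp":[0,0,0.004],"delta_rot":[0,0,0]},{"dp":[0,0,0.004],"delta_rot":[0,0,0]}]'
```

```text
clock: 23.12
tcp_pos: [0.5267, -0.0041, 0.0578]
orientation: [2.248, 2.192, 0.005]
contact_force: [6.4, -1.5, -0.9]
grip_width: 0.0223
gripper_force: 60.1
clock: 23.5
tcp_pos: [0.5268, -0.0038, 0.055]
orientation: [2.247, 2.192, 0.004]
contact_force: [1.3, -1.5, 15.6]
grip_width: 0.0219
gripper_force: 62.1
```

```bash
python3 -m handwheel '[{"dp":[0,0,-0.002],"delta_rot":[0,0,0]},{"dp":[0,0,-0.003],"delta_rot":[0,0,0]},{"dp":[0,0,-0.003],"delta_rot":[0,0,0]},{"dp":[0,0,-0.003],"delta_rot":[0,0,0]}]' 0.42
python3 -m handwheel '[{"dp":[0,0,-0.01],"delta_rot":[0,0,0]},{"dp":[0,0,-0.05],"delta_rot":[0,0,0]},{"dp":[0,0,-0.1],"delta_rot":[0,0,0]},{"dp":[0.05,-0.01,-0.12],"delta_rot":[0,0,0]},{"dp":[0.1,-0.02,-0.12],"delta_rot":[0,0,0]},{"dp":[0.16,-0.03,-0.12],"delta_rot":[0,0,0]},{"dp":[0.22,-0.04,-0.12],"delta_rot":[0,0,0]},{"dp":[0.28,-0.05,-0.12],"delta_rot":[0,0,0]},{"dp":[0.34,-0.05,-0.12],"delta_rot":[0,0,0]},{"dp":[0.34,-0.05,-0.12],"delta_rot":[0,0,0]}]'
python3 - <<'E'
from m import *
ims=[]
for n,c in(("top",(263,183)),("side",(245,190))):
    f=vision.grab_frame(n); np.save(n+"3.npy",f,allow_pickle=True); i=f["img"][c[1]-37:c[1]+38,c[0]-25:c[0]+25] if n=="top" else f["img"][c[1]-30:c[1]+30,c[0]-40:c[0]+40]
    ims.append(cv2.convertScaleAbs(cv2.resize(i,(400,600) if n=="top" else (400,300),interpolation=cv2.INTER_CUBIC),alpha=1.6))
o=np.zeros((600,800,3),np.uint8);o[:,:400]=ims[0];o[:300,400:]=ims[1];cv2.imwrite("pics/i.png",o)
go2([0.5,0.3,.2],1.545)
E
```

```text
clock: 24.0
tcp_pos: [0.5243, -0.0043, 0.0561]
orientation: [-2.249, -2.192, 0.001]
contact_force: [-0.1, 0.5, 0.0]
grip_width: 0.0362
gripper_force: 0.0
clock: 25.25
tcp_pos: [0.4814, 0.3432, 0.1777]
orientation: [-2.238, -2.2, -0.005]
contact_force: [-0.7, -1.2, -0.1]
grip_width: 0.0358
gripper_force: 0.0
dp [-0.0367  0.0177 -0.0233] rz 0.0018 rv [-0.0003  0.0004  0.0018] yaw 1.5468 j [-0.21  0.5  -0.67  1.8   0.37  0.97 -1.06] t 25.35
```

View pics/i.png

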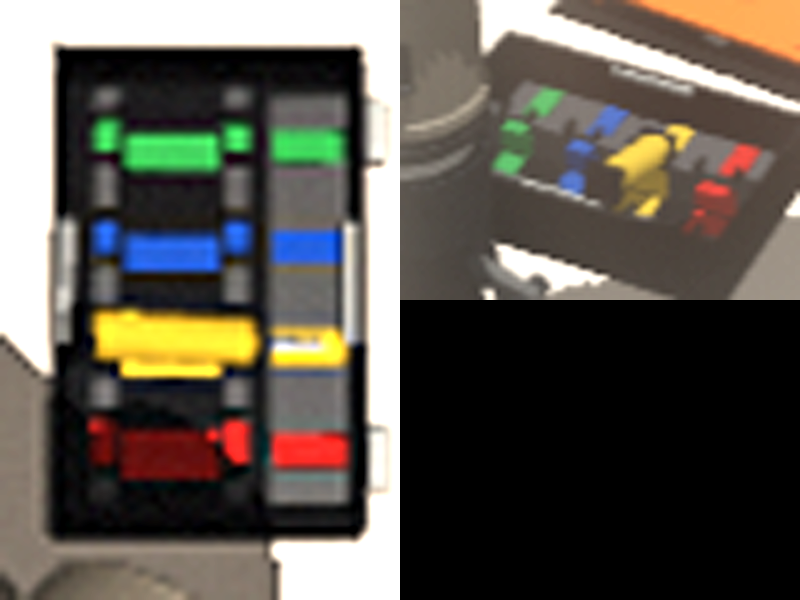

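```bash
python3 - <<'E'
from m import *
f=np.load("side3.npy",allow_pickle=True).item()
c=(245,190)
B=np.array([-.9,1.2])
# refine side bias from case wall corners: dark/bright corners by eye later; draw axis quads
def W(x,y,z,c=(.5515,-.0207),a=-.0255): return [c[0]+np.cos(a)*x-np.sin(a)*y,c[1]+np.sin(a)*x+np.cos(a)*y,z]
ims=[]
for az in(.032,.046):
    i=cv2.convertScaleAbs(cv2.resize(f["img"][165:215,220:270],(400,400),interpolation=cv2.INTER_CUBIC),alpha=1.6)
    def d(P,col):
        u=(proj(f,P)[0]+B-[220,165]+.5)*8; return tuple(int(v) for v in u)
    for y in(.041,-.041):
        pts=np.array([d(W(-.025+.012*np.cos(t),.016+y,az+.012*np.sin(t)),0) for t in np.linspace(0,2*np.pi,24)]); cv2.polylines(i,[pts],True,(255,255,0),1)
    pts=np.array([d(W(s*.03,.0645,.053),0) for s in(-1,1)]);cv2.polylines(i,[pts],False,(255,0,255),1)
    pts=np.array([d(W(s*.03,-.0645,.053),0) for s in(-1,1)]);cv2.polylines(i,[pts],False,(255,0,255),1)
    pts=np.array([d(W(*s,.054),0) for s in((.116,.075),(-.116,.075),(-.116,-.075),(.116,-.075))]);cv2.polylines(i,[pts],True,(0,255,0),1)
    ims.append(i)
cv2.imwrite("pics/j.png",np.hstack(ims))
E
```

```text
(no output)
```

View pics/j.png

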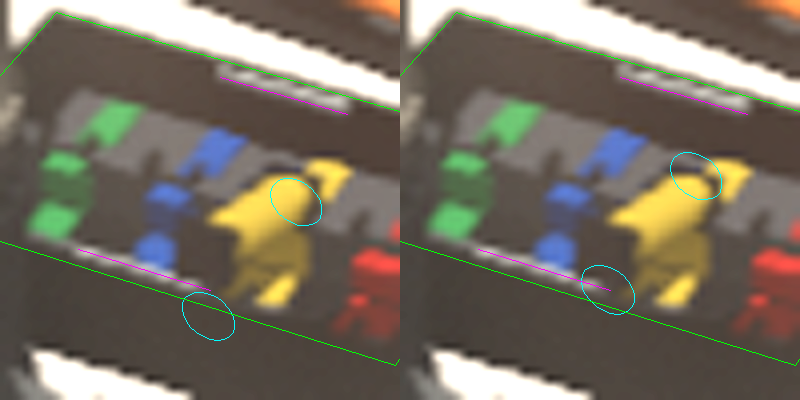

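The overlay matches the case. The yellow handle is nose-down: its rear end has snapped home and its front end still sits on the lips. I'll press the front part from above with closed fingers.

```bash
python3 -m handwheel '[{"dp":[-0.05,0.01,0],"delta_rot":[0,0,0]},{"dp":[-0.1,0.02,0],"delta_rot":[0,0,0]},{"dp":[-0.15,0.03,0],"delta_rot":[0,0,0]},{"dp":[-0.2,0.04,0],"delta_rot":[0,0,0]},{"dp":[-0.25,0.045,0],"delta_rot":[0,0,0]},{"dp":[-0.29,0.05,0],"delta_rot":[0,0,0]},{"dp":[-0.32,0.05,0.01],"delta_rot":[0,0,0]},{"dp":[-0.33,0.05,0.03],"delta_rot":[0,0,0]},{"dp":[-0.33,0.05,0.06],"delta_rot":[0,0,0]},{"dp":[-0.33,0.05,0.07],"delta_rot":[0,0,0]},{"dp":[-0.33,0.05,0.07],"delta_rot":[0,0,0]}]' 0 40
python3 -c "
from h import *
go2([.5273,.0094,.085],1.545)"
```

```text
clock: 26.72
tcp_pos: [0.5246, 0.0049, 0.1064]
orientation: [-2.25, -2.191, 0.002]
contact_force: [0.2, -0.3, -0.4]
grip_width: -0.0001
gripper_force: 0.0
dp [0.0046 0.0026 0.0214] rz -0.0007 rv [-0.0011  0.0004 -0.0007] yaw 1.5443 j [ 0.34  0.49 -0.58  2.    0.38  0.76 -0.5 ] t 26.725
```

```bash
python3 -m handwheel '[{"dp":[0.0045,0.0025,0.005],"delta_rot":[0,0,0]},{"dp":[0.0045,0.0025,0.015],"delta_rot":[0,0,0]},{"dp":[0.0045,0.0025,0.022],"delta_rot":[0,0,0]},{"dp":[0.0045,0.0025,0.025],"delta_rot":[0,0,0]},{"dp":[0.0045,0.0025,0.028],"delta_rot":[0,0,0]},{"dp":[0.0045,0.0025,0.028],"delta_rot":[0,0,0]}]'
python3 -m handwheel '[{"dp":[0,0,0.002],"delta_rot":[0,0,0]},{"dp":[0,0,0.004],"delta_rot":[0,0,0]},{"dp":[0,0,0.004],"delta_rot":[0,0,0]}]'
```

```text
clock: 27.48
tcp_pos: [0.5298, 0.0112, 0.0849]
orientation: [2.245, 2.19, 0.002]
contact_force: [-20.0, -3.7, 69.4]
grip_width: -0.0003
gripper_force: 32.9
clock: 27.85
tcp_pos: [0.5306, 0.0112, 0.0843]
orientation: [2.243, 2.187, 0.001]
contact_force: [-31.4, -4.7, 105.8]
grip_width: 0.0001
gripper_force: 49.7
```

```bash
python3 -m handwheel '[{"dp":[0,0,-0.015],"delta_rot":[0,0,0]},{"dp":[0,0,-0.03],"delta_rot":[0,0,0]},{"dp":[0,0,-0.08],"delta_rot":[0,0,0]},{"dp":[0.05,0,-0.08],"delta_rot":[0,0,0]},{"dp":[0.1,0,-0.08],"delta_rot":[0,0,0]},{"dp":[0.16,-0.01,-0.08],"delta_rot":[0,0,0]},{"dp":[0.22,-0.02,-0.08],"delta_rot":[0,0,0]},{"dp":[0.28,-0.03,-0.08],"delta_rot":[0,0,0]},{"dp":[0.32,-0.04,-0.08],"delta_rot":[0,0,0]},{"dp":[0.32,-0.04,-0.08],"delta_rot":[0,0,0]}]'
python3 - <<'E'
from m import *
ft=vision.grab_frame("top");fs=vision.grab_frame("side");np.save("top4.npy",ft,allow_pickle=True);np.save("side4.npy",fs,allow_pickle=True)
a=cv2.convertScaleAbs(cv2.resize(ft["img"][160:210,235:285],(400,400),interpolation=cv2.INTER_CUBIC),alpha=1.6)
b=cv2.convertScaleAbs(cv2.resize(fs["img"][165:215,220:270],(400,400),interpolation=cv2.INTER_CUBIC),alpha=2.4)
cv2.imwrite("pics/k.png",np.hstack([a,b]))
E
```

```text
clock: 29.1
tcp_pos: [0.4935, 0.3354, 0.1541]
orientation: [-2.24, -2.198, -0.001]
contact_force: [-0.5, -0.1, -0.7]
grip_width: 0.0001
gripper_force: 0.0
```

View pics/k.png

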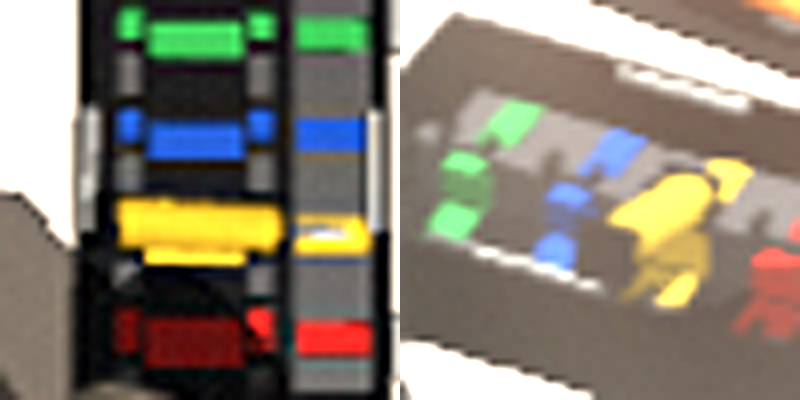

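The driver is tilted about 15°, with its near collar resting on the front keeper and the middle about 1 mm too far +y. Vision x reads about 2 mm high. I'll regrip, shift −y, let it settle level on the lips, then press.

```bash
python3 -m handwheel '[{"dp":[-0.05,0.01,0],"delta_rot":[0,0,0]},{"dp":[-0.1,0.02,0],"delta_rot":[0,0,0]},{"dp":[-0.15,0.03,0],"delta_rot":[0,0,0]},{"dp":[-0.2,0.04,0],"delta_rot":[0,0,0]},{"dp":[-0.25,0.045,0],"delta_rot":[0,0,0]},{"dp":[-0.29,0.045,0],"delta_rot":[0,0,0]},{"dp":[-0.32,0.045,0.01],"delta_rot":[0,0,0]},{"dp":[-0.337,0.045,0.03],"delta_rot":[0,0,0]},{"dp":[-0.337,0.045,0.05],"delta_rot":[0,0,0]},{"dp":[-0.337,0.045,0.05],"delta_rot":[0,0,0]}]' 0.42 40
python3 -c "
from h import *
go2([.5264,-.0016,.0615],1.545)"
```

```text
clock: 30.45
tcp_pos: [0.5309, -0.0072, 0.1029]
orientation: [-2.248, -2.19, 0.004]
contact_force: [-0.2, 0.7, 0.0]
grip_width: 0.0357
gripper_force: 0.0
dp [ 0.0055 -0.0044  0.0414] rz -0.0003 rv [-0.0035 -0.0002 -0.0003] yaw 1.5447 j [ 0.36  0.5  -0.58  1.99  0.39  0.76 -0.48] t 30.45
```

```bash
python3 -m handwheel '[{"dp":[0.0055,-0.0044,0.005],"delta_rot":[-0.003,0,0]},{"dp":[0.0055,-0.0044,0.015],"delta_rot":[-0.003,0,0]},{"dp":[0.0055,-0.0044,0.03],"delta_rot":[-0.003,0,0]},{"dp":[0.0055,-0.0044,0.041],"delta_rot":[-0.003,0,0]},{"dp":[0.0055,-0.0044,0.041],"delta_rot":[-0.003,0,0]}]'
python3 -m handwheel '[{"dp":[0,0,0],"delta_rot":[0,0,0]},{"dp":[0,0,0],"delta_rot":[0,0,0]},{"dp":[0,0,0],"delta_rot":[0,0,0]},{"dp":[0,0,0],"delta_rot":[0,0,0]}]' 0 40
python3 -m handwheel '[{"dp":[0,0,-0.003],"delta_rot":[0,0,0]},{"dp":[-0.002,0,-0.004],"delta_rot":[0,0,0]},{"dp":[-0.0035,0,-0.004],"delta_rot":[0,0,0]},{"dp":[-0.0035,0,-0.004],"delta_rot":[0,0,0]}]'
python3 -m handwheel '[{"dp":[0,0,0.002],"delta_rot":[0,0,0]},{"dp":[0,0,0.004],"delta_rot":[0,0,0]},{"dp":[0,0,0.004],"delta_rot":[0,0,0]}]'
```

```text
clock: 31.08
tcp_pos: [0.5273, -0.0015, 0.0623]
orientation: [2.249, 2.193, 0.001]
contact_force: [-0.2, -0.1, -0.3]
grip_width: 0.0357
gripper_force: 0.0
clock: 31.58
tcp_pos: [0.5283, -0.0013, 0.0637]
orientation: [2.248, 2.191, 0.004]
contact_force: [1.1, 0.6, -1.2]
grip_width: 0.022
gripper_force: 38.9
clock: 32.08
tcp_pos: [0.5281, -0.005, 0.0677]
orientation: [2.248, 2.191, 0.004]
contact_force: [1.2, 1.5, -0.2]
grip_width: 0.0222
gripper_force: 39.4
clock: 32.45
tcp_pos: [0.528, -0.0052, 0.0633]
orientation: [2.248, 2.191, 0.003]
contact_force: [2.2, 1.0, -0.8]
grip_width: 0.0225
gripper_force: 39.4
```

```bash
python3 -m handwheel '[{"dp":[0,0,0],"delta_rot":[0,0,0]},{"dp":[0,0,0],"delta_rot":[0,0,0]},{"dp":[0,0,0],"delta_rot":[0,0,0]},{"dp":[0,0,0.004],"delta_rot":[0,0,0]},{"dp":[0,0,0.009],"delta_rot":[0,0,0]},{"dp":[0,0,0.009],"delta_rot":[0,0,0]}]' 0.42
python3 -m handwheel '[{"dp":[0,0,0],"delta_rot":[0,0,0]},{"dp":[0,0,0],"delta_rot":[0,0,0]},{"dp":[0,0,0],"delta_rot":[0,0,0]},{"dp":[0,0,0],"delta_rot":[0,0,0]}]' 0 40
python3 -m handwheel '[{"dp":[0,0,0.001],"delta_rot":[0,0,0]},{"dp":[0,0,0.002],"delta_rot":[0,0,0]},{"dp":[0,0,0.002],"delta_rot":[0,0,0]}]'
python3 -c "
from h import *
s=st();print(s['contact_force'],s['moment'],s['tcp_pos'])"
```

```text
clock: 33.2
tcp_pos: [0.5275, -0.0049, 0.0539]
orientation: [2.248, 2.192, 0.002]
contact_force: [0.1, -0.1, 0.2]
grip_width: 0.0359
gripper_force: 0.0
clock: 33.7
tcp_pos: [0.5282, -0.0049, 0.0546]
orientation: [2.248, 2.191, 0.004]
contact_force: [2.9, -0.7, -1.5]
grip_width: 0.0228
gripper_force: 39.1
clock: 34.08
tcp_pos: [0.5283, -0.0048, 0.0527]
orientation: [2.248, 2.191, 0.004]
contact_force: [1.7, 0.8, 1.3]
grip_width: 0.0224
gripper_force: 39.3
[1.67264253 0.7620982  1.34003155] [-0.00759064 -0.40315762 -0.01423015] [ 0.52829327 -0.00477591  0.05265795]
```

```bash
python3 -m handwheel '[{"dp":[0,0,0.002],"delta_rot":[0,0,0]},{"dp":[0,0,0.003],"delta_rot":[0,0,0]},{"dp":[0,0,0.003],"delta_rot":[0,0,0]}]'
python3 -m handwheel '[{"dp":[0,0,0.001],"delta_rot":[0,0,0]},{"dp":[0,0,0.002],"delta_rot":[0,0,0]},{"dp":[0,0,0.002],"delta_rot":[0,0,0]}]'
```

```text
clock: 34.45
tcp_pos: [0.5284, -0.0047, 0.0499]
orientation: [2.247, 2.191, 0.004]
contact_force: [0.1, -0.0, 7.1]
grip_width: 0.0226
gripper_force: 39.9
clock: 34.83
tcp_pos: [0.5291, -0.0043, 0.0484]
orientation: [2.247, 2.191, 0.006]
contact_force: [1.3, 1.4, 9.4]
grip_width: 0.0223
gripper_force: 39.6
```

```bash
python3 -m handwheel '[{"dp":[0,0,0.0015],"delta_rot":[0,0,0]},{"dp":[0,0,0.003],"delta_rot":[0,0,0]},{"dp":[0,0,0.003],"delta_rot":[0,0,0]}]'
python3 -m handwheel '[{"dp":[0,0,0.0015],"delta_rot":[0,0,0]},{"dp":[0,0,0.003],"delta_rot":[0,0,0]},{"dp":[0,0,0.003],"delta_rot":[0,0,0]}]'
python3 -m handwheel '[{"dp":[0,0,0.001],"delta_rot":[0,0,0]},{"dp":[0,0,0.002],"delta_rot":[0,0,0]},{"dp":[0,0,0.002],"delta_rot":[0,0,0]}]'
```

```text
clock: 35.2
tcp_pos: [0.5293, -0.0032, 0.0456]
orientation: [2.246, 2.192, 0.008]
contact_force: [1.0, 2.9, 11.2]
grip_width: 0.0231
gripper_force: 39.9
clock: 35.58
tcp_pos: [0.5295, -0.0023, 0.0429]
orientation: [2.246, 2.193, 0.01]
contact_force: [0.1, 5.7, 13.0]
grip_width: 0.0227
gripper_force: 40.6
clock: 35.95
tcp_pos: [0.5297, -0.0019, 0.0411]
orientation: [2.245, 2.193, 0.011]
contact_force: [-0.1, 5.2, 13.7]
grip_width: 0.0227
gripper_force: 41.0
```

```bash
python3 -m handwheel '[{"dp":[0.001,0,0.0015],"delta_rot":[0,0,0]},{"dp":[0.002,0,0.003],"delta_rot":[0,0,0]},{"dp":[0.002,0,0.003],"delta_rot":[0,0,0]}]'
python3 -m handwheel '[{"dp":[0,0,0.001],"delta_rot":[0,0,0]},{"dp":[0,0,0.002],"delta_rot":[0,0,0]},{"dp":[0,0,0.002],"delta_rot":[0,0,0]}]'
python3 -c "
from h import *
s=st();print(s['contact_force'],s['moment'],s['tcp_pos'])"
```

```text
clock: 36.33
tcp_pos: [0.53, -0.0013, 0.039]
orientation: [2.245, 2.191, 0.009]
contact_force: [-3.1, 1.9, 23.8]
grip_width: 0.0224
gripper_force: 42.7
clock: 36.7
tcp_pos: [0.53, -0.0006, 0.0364]
orientation: [2.245, 2.192, 0.01]
contact_force: [-1.1, 4.3, 17.9]
grip_width: 0.0224
gripper_force: 42.6
[-1.06955592  4.26616264 17.85930345] [0.61433591 0.14929139 0.03118293] [ 0.52998363 -0.00062964  0.03641319]
```

```bash
python3 -m handwheel '[{"dp":[0.001,0,0.001],"delta_rot":[0,0,0]},{"dp":[0.001,0,0.002],"delta_rot":[0,0,0]},{"dp":[0.001,0,0.002],"delta_rot":[0,0,0]}]'
python3 -m handwheel '[{"dp":[0,0,0.001],"delta_rot":[0,0,0]},{"dp":[0,0,0.002],"delta_rot":[0,0,0]},{"dp":[0,0,0.002],"delta_rot":[0,0,0]}]'
```

```text
clock: 37.08
tcp_pos: [0.5301, -0.0005, 0.0362]
orientation: [2.244, 2.19, 0.007]
contact_force: [-6.4, 2.0, 39.6]
grip_width: 0.0231
gripper_force: 44.7
clock: 37.45
tcp_pos: [0.5303, -0.0004, 0.0354]
orientation: [2.244, 2.189, 0.007]
contact_force: [-11.7, -0.1, 53.2]
grip_width: 0.0225
gripper_force: 46.8
```

```bash
python3 -m handwheel '[{"dp":[0,0,-0.002],"delta_rot":[0,0,0]},{"dp":[0,0,-0.003],"delta_rot":[0,0,0]},{"dp":[0,0,-0.003],"delta_rot":[0,0,0]}]'
python3 -m handwheel '[{"dp":[0,0,0],"delta_rot":[0,0,0]},{"dp":[0,0,0],"delta_rot":[0,0,0]},{"dp":[0,0,0],"delta_rot":[0,0,0]},{"dp":[0,0,-0.01],"delta_rot":[0,0,0]},{"dp":[0,0,-0.04],"delta_rot":[0,0,0]},{"dp":[0,0,-0.09],"delta_rot":[0,0,0]},{"dp":[0.04,0,-0.13],"delta_rot":[0,0,0]},{"dp":[0.08,0,-0.15],"delta_rot":[0,0,0]},{"dp":[0.13,0.0,-0.15],"delta_rot":[0,0,0]},{"dp":[0.19,-0.0,-0.15],"delta_rot":[0,0,0]},{"dp":[0.25,-0.02,-0.15],"delta_rot":[0,0,0]},{"dp":[0.3,-0.04,-0.15],"delta_rot":[0,0,0]}]' 0.42
python3 - <<'E'
from m import *
ft=vision.grab_frame("top");fs=vision.grab_frame("side");np.save("top5.npy",ft,allow_pickle=True);np.save("side5.npy",fs,allow_pickle=True)
for n,f in(("top",ft),("side",fs)):
  for c in("yellow",):
    print(n,[(b[0].round(1).tolist(),int(b[3]),round(b[2],1),b[1].round(2).tolist()) for b in blobs(f,c,6,s=100)])
s4=np.load("side4.npy",allow_pickle=True).item();t4=np.load("top4.npy",allow_pickle=True).item()
print("before",[(b[0].round(1).tolist(),int(b[3]),round(b[2],1)) for f in(t4,s4) for b in blobs(f,"yellow",6,s=100)])
for c in("red","green","blue"):
    for q in match(ft,fs,c): print(*q)
a=cv2.convertScaleAbs(cv2.resize(ft["img"][160:210,235:285],(400,400),interpolation=cv2.INTER_CUBIC),alpha=1.6)
b=cv2.convertScaleAbs(cv2.resize(fs["img"][165:215,220:270],(400,400),interpolation=cv2.INTER_CUBIC),alpha=2.4)
cv2.imwrite("pics/l.png",np.hstack([a,b]))
E
```

```text
clock: 37.83
tcp_pos: [0.5302, -0.0005, 0.0358]
orientation: [2.245, 2.191, 0.009]
contact_force: [-1.1, 2.3, 22.0]
grip_width: 0.0228
gripper_force: 43.4
clock: 39.33
tcp_pos: [0.4944, 0.3014, 0.184]
orientation: [2.248, 2.192, 0.004]
contact_force: [0.2, 0.1, -0.6]
grip_width: 0.0361
gripper_force: 0.0
top [([258.5, 188.4], 160, np.float64(20.8), [-1.0, -0.03]), ([276.4, 189.3], 39, np.float64(10.6), [-1.0, 0.05]), ([474.0, 267.7], 4102, np.float64(82.3), [0.3, 0.95])]
side [([375.5, 96.5], 1150, np.float64(58.5), [0.18, 0.98]), ([432.0, 77.3], 78, np.float64(13.5), [-0.07, 1.0]), ([253.1, 194.6], 175, np.float64(19.2), [-0.67, 0.74])]
before [([262.7, 188.3], 202, np.float64(30.0)), ([474.1, 267.8], 4063, np.float64(82.3)), ([371.9, 102.8], 595, np.float64(49.0)), ([428.1, 80.1], 269, np.float64(23.4)), ([254.0, 193.2], 157, np.float64(17.5))]
red [209.4 169.8] [0.6132 0.1892 0.0116] [0.6104 0.1882] [0.616  0.1898] yaw 2.847 2.857 L 0.082 r 0.642
red [455.9 201.9] [ 0.4613 -0.7385  0.0639] [ 0.4652 -0.7668] [ 0.4897 -0.8371] yaw 2.05 1.804 L 0.111 r 0.871
red [257.4 202.2] [0.4731 0.0026 0.0326] [0.4789 0.0032] [ 0.4801 -0.0202] yaw 1.443 1.717 L 0.055 r 0.473
red [276.5 202. ] [ 0.4792 -0.0694  0.0156] [ 0.4781 -0.07  ] [ 0.4825 -0.0734] yaw 1.552 1.314 L 0.039 r 0.484
red [150.2 266.5] [0.2412 0.405  0.0209] [0.2431 0.4079] [0.2412 0.3986] yaw 1.123 1.109 L 0.116 r 0.471
blue [171.6 132.2] [0.7671 0.3396 0.0135] [0.7669 0.3397] [0.7689 0.3386] yaw 1.96 1.945 L 0.084 r 0.839
blue [276.  176.5] [ 0.5783 -0.0702  0.0183] [ 0.5786 -0.0708] [ 0.5831 -0.0774] yaw 1.553 1.339 L 0.035 r 0.583
blue [131.  211.6] [0.4531 0.4891 0.0114] [0.4512 0.4882] [0.4548 0.4897] yaw 2.332 2.33 L 0.086 r 0.667
blue [167.8 215.2] [0.4352 0.3477 0.0077] [0.4346 0.3467] [0.4334 0.3508] yaw 0.638 0.614 L 0.082 r 0.557
```

View pics/l.png

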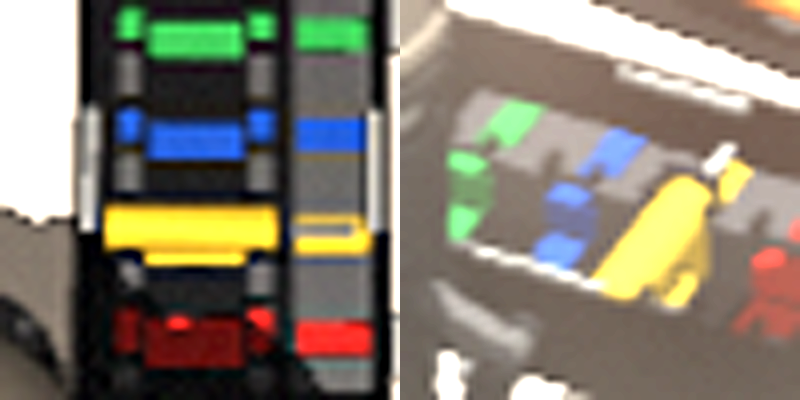

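Yellow is home: level, 82 mm long in the top view, and its far end is at the 32 mm height. The blue driver was knocked to about (0.434, 0.348). Red is next.

```bash
python3 -c "
from h import *
go2([.609,.1885,.10],2.867)"
```

```text
dp [-0.117   0.1194  0.0844] rz -1.3109 rv [ 0.0052 -0.003  -1.3109] yaw 1.5561 j [-0.13  0.48 -0.69  1.82  0.36  0.97 -0.99] t 39.425
```

```bash
python3 -m handwheel '[{"dp":[-0.015,0.015,0],"delta_rot":[0,0,-0.14]},{"dp":[-0.04,0.04,0],"delta_rot":[0,0,-0.3]},{"dp":[-0.065,0.065,0],"delta_rot":[0,0,-0.46]},{"dp":[-0.09,0.09,0],"delta_rot":[0,0,-0.62]},{"dp":[-0.105,0.105,0],"delta_rot":[0,0,-0.78]},{"dp":[-0.117,0.119,0.01],"delta_rot":[0,0,-0.94]},{"dp":[-0.117,0.119,0.02],"delta_rot":[0,0,-1.1]},{"dp":[-0.117,0.119,0.04],"delta_rot":[0,0,-1.25]},{"dp":[-0.117,0.119,0.06],"delta_rot":[0,0,-1.311]},{"dp":[-0.117,0.119,0.08],"delta_rot":[0,0,-1.311]},{"dp":[-0.117,0.119,0.084],"delta_rot":[0,0,-1.311]}]' 0.6 45
python3 -c "
from h import *
go2([.609,.1885,.0225],2.867)"
```

```text
clock: 40.8
tcp_pos: [0.6109, 0.1781, 0.0983]
orientation: [0.449, 3.108, -0.002]
contact_force: [-0.6, -0.3, 0.6]
grip_width: 0.051
gripper_force: 0.0
dp [0.0048 0.0095 0.0758] rz -0.0122 rv [-0.001   0.0011 -0.0122] yaw 2.8548 j [ 0.21  0.75 -0.86  1.73  0.67  0.99  0.38] t 40.8
```

```bash
python3 -m handwheel '[{"dp":[0.003,0.006,0.01],"delta_rot":[0,0,-0.012]},{"dp":[0.0048,0.0095,0.03],"delta_rot":[0,0,-0.012]},{"dp":[0.0048,0.0095,0.05],"delta_rot":[0,0,-0.012]},{"dp":[0.0048,0.0095,0.067],"delta_rot":[0,0,-0.012]},{"dp":[0.0048,0.0095,0.0755],"delta_rot":[0,0,-0.012]},{"dp":[0.0048,0.0095,0.0755],"delta_rot":[0,0,-0.012]},{"dp":[0.0048,0.0095,0.0755],"delta_rot":[0,0,-0.012]}]'
python3 -m handwheel '[{"dp":[0,0,0],"delta_rot":[0,0,0]},{"dp":[0,0,0],"delta_rot":[0,0,0]},{"dp":[0,0,0],"delta_rot":[0,0,0]},{"dp":[0,0,0],"delta_rot":[0,0,0]},{"dp":[0,0,0],"delta_rot":[0,0,0]}]' 0 45
python3 -m handwheel '[{"dp":[0,0,-0.01],"delta_rot":[0,0,0]},{"dp":[0,0,-0.03],"delta_rot":[0,0,0]},{"dp":[0,0,-0.06],"delta_rot":[0,0,0]},{"dp":[0,0,-0.1],"delta_rot":[0,0,0]},{"dp":[0,0,-0.1],"delta_rot":[0,0,0]},{"dp":[0,0,-0.1],"delta_rot":[0,0,0]}]'
python3 -c "
from h import *
go2([.4784,-.0023,.12],1.545)"
```

```text
clock: 41.68
tcp_pos: [0.6103, 0.1897, 0.0248]
orientation: [0.428, 3.108, 0.001]
contact_force: [0.7, 0.4, 0.1]
grip_width: 0.0512
gripper_force: 0.0
clock: 42.3
tcp_pos: [0.6103, 0.1896, 0.0251]
orientation: [0.428, 3.108, 0.001]
contact_force: [-0.3, -1.5, 6.2]
grip_width: 0.0223
gripper_force: 44.3
clock: 43.05
tcp_pos: [0.6094, 0.1891, 0.1245]
orientation: [0.428, 3.109, -0.0]
contact_force: [-1.4, 0.5, -1.0]
grip_width: 0.0224
gripper_force: 44.2
dp [ 0.0745 -0.2197  0.0042] rz 1.3231 rv [0.0025 0.0026 1.3231] yaw 2.8681 j [ 0.21  0.72 -0.88  1.71  0.64  1.02  0.39] t 43.05
```

```bash
python3 -m handwheel '[{"dp":[0.003,-0.01,0],"delta_rot":[0,0,0.12]},{"dp":[0.01,-0.03,0],"delta_rot":[0,0,0.24]},{"dp":[0.017,-0.055,0],"delta_rot":[0,0,0.37]},{"dp":[0.026,-0.08,0],"delta_rot":[0,0,0.5]},{"dp":[0.034,-0.105,0],"delta_rot":[0,0,0.63]},{"dp":[0.043,-0.13,0],"delta_rot":[0,0,0.76]},{"dp":[0.052,-0.155,0],"delta_rot":[0,0,0.89]},{"dp":[0.06,-0.18,0],"delta_rot":[0,0,1.02]},{"dp":[0.067,-0.2,0],"delta_rot":[0,0,1.15]},{"dp":[0.0745,-0.215,0],"delta_rot":[0,0,1.26]},{"dp":[0.0745,-0.22,0],"delta_rot":[0,0,1.32]},{"dp":[0.0745,-0.22,0],"delta_rot":[0,0,1.323]}]'
python3 -m handwheel '[{"dp":[0,0,0],"delta_rot":[0,0,0]},{"dp":[0,0,0],"delta_rot":[0,0,0]}]'
python3 -c "
from h import *
go2([.4784,-.0033,.07],1.545)"
```

```text
clock: 44.55
tcp_pos: [0.4776, -0.0028, 0.1231]
orientation: [2.249, 2.192, 0.001]
contact_force: [-0.5, 0.2, -0.9]
grip_width: 0.0225
gripper_force: 44.2
clock: 44.8
tcp_pos: [0.4785, -0.0018, 0.1237]
orientation: [2.247, 2.193, 0.003]
contact_force: [0.6, -0.0, 0.1]
grip_width: 0.0221
gripper_force: 44.2
dp [-0.0015 -0.0002  0.0537] rz 0.0015 rv [ 0.0027 -0.0003  0.0015] yaw 1.5465 j [ 0.42  0.41 -0.65  2.09  0.36  0.75 -0.49] t 44.8
```

```bash
python3 -m handwheel '[{"dp":[-0.0015,0,0.015],"delta_rot":[0,0,0]},{"dp":[-0.0015,0,0.03],"delta_rot":[0,0,0]},{"dp":[-0.0015,0,0.045],"delta_rot":[0,0,0]},{"dp":[-0.0015,0,0.053],"delta_rot":[0,0,0]},{"dp":[-0.0015,0,0.057],"delta_rot":[0,0,0]},{"dp":[-0.0015,0,0.057],"delta_rot":[0,0,0]}]'
python3 -m handwheel '[{"dp":[0,0,0.003],"delta_rot":[0,0,0]},{"dp":[0,0,0.006],"delta_rot":[0,0,0]},{"dp":[0,0,0.006],"delta_rot":[0,0,0]}]'
python3 -m handwheel '[{"dp":[0,0,0.002],"delta_rot":[0,0,0]},{"dp":[0,0,0.004],"delta_rot":[0,0,0]},{"dp":[0,0,0.004],"delta_rot":[0,0,0]}]'
```

```text
clock: 45.55
tcp_pos: [0.4786, -0.0036, 0.0667]
orientation: [2.248, 2.192, 0.003]
contact_force: [-0.1, -0.4, -0.8]
grip_width: 0.0223
gripper_force: 44.2
clock: 45.92
tcp_pos: [0.4785, -0.0038, 0.0607]
orientation: [2.248, 2.191, 0.003]
contact_force: [-0.7, 0.6, -1.1]
grip_width: 0.022
gripper_force: 44.2
clock: 46.3
tcp_pos: [0.479, -0.0036, 0.0569]
orientation: [2.248, 2.191, 0.004]
contact_force: [1.7, 0.3, -2.1]
grip_width: 0.0222
gripper_force: 44.1
```

```bash
python3 -m handwheel '[{"dp":[0,0,0.0015],"delta_rot":[0,0,0]},{"dp":[0,0,0.003],"delta_rot":[0,0,0]},{"dp":[0,0,0.003],"delta_rot":[0,0,0]}]'
python3 -m handwheel '[{"dp":[0,0,0.0015],"delta_rot":[0,0,0]},{"dp":[0,0,0.003],"delta_rot":[0,0,0]},{"dp":[0,0,0.003],"delta_rot":[0,0,0]}]'
python3 -m handwheel '[{"dp":[0,0,0.0015],"delta_rot":[0,0,0]},{"dp":[0,0,0.003],"delta_rot":[0,0,0]},{"dp":[0,0,0.003],"delta_rot":[0,0,0]}]'
```

```text
clock: 46.68
tcp_pos: [0.4787, -0.0037, 0.0538]
orientation: [2.248, 2.191, 0.004]
contact_force: [1.3, 0.8, 0.3]
grip_width: 0.0224
gripper_force: 44.3
clock: 47.05
tcp_pos: [0.4785, -0.0037, 0.0507]
orientation: [2.248, 2.192, 0.003]
contact_force: [1.7, -0.0, -1.6]
grip_width: 0.022
gripper_force: 44.1
clock: 47.42
tcp_pos: [0.4786, -0.0037, 0.0477]
orientation: [2.248, 2.192, 0.003]
contact_force: [2.3, 0.7, -1.4]
grip_width: 0.0221
gripper_force: 44.1
```

```bash
python3 -m handwheel '[{"dp":[0,0,0.0015],"delta_rot":[0,0,0]},{"dp":[0,0,0.003],"delta_rot":[0,0,0]},{"dp":[0,0,0.003],"delta_rot":[0,0,0]}]'
python3 - <<'E'
from m import *
s=st();print(s['contact_force'],s['moment'])
ft=vision.grab_frame("top");fs=vision.grab_frame("side");np.save("top6.npy",ft,allow_pickle=True);np.save("side6.npy",fs,allow_pickle=True)
for n,f in(("top",ft),("side",fs)): print(n,[(b[0].round(1).tolist(),int(b[3]),round(b[2],1),b[1].round(2).tolist()) for b in blobs(f,"red",6,s=100)])
print([ (k,proj(fs,[.4785+.0255*y,-.0037+y,z])[0].round(1).tolist(),proj(ft,[.4785+.0255*y,-.0037+y,z])[0].round(1).tolist()) for k,y,z in(("near",.041,.033),("mid",0,.033),("far",-.041,.033))])
E
```

```text
clock: 47.8
tcp_pos: [0.4783, -0.0038, 0.0446]
orientation: [2.248, 2.192, 0.002]
contact_force: [2.0, 0.3, -2.6]
grip_width: 0.0221
gripper_force: 44.2
[ 2.01547058  0.33147758 -2.55890385] [-0.02028636 -0.40577324 -0.02920143]
top [([322.6, 181.4], 12, np.float64(5.8), [0.04, 1.0]), ([336.3, 183.5], 12, np.float64(6.2), [-0.16, 0.99]), ([456.4, 201.8], 210, np.float64(26.9), [-0.85, 0.52]), ([250.1, 202.2], 26, np.float64(7.7), [0.64, 0.77]), ([150.1, 266.5], 282, np.float64(30.7), [-0.9, -0.43])]
side [([335.9, 95.2], 443, np.float64(34.1), [-0.12, 0.99]), ([281.0, 146.9], 21, np.float64(6.6), [-0.75, -0.66]), ([264.1, 201.0], 72, np.float64(12.4), [-0.28, 0.96]), ([288.5, 324.3], 556, np.float64(42.7), [-0.81, 0.59])]
[('near', [260.1, 206.7], [248.4, 201.3]), ('mid', [265.5, 199.2], [259.3, 201.3]), ('far', [270.7, 192.1], [270.1, 201.4])]
```

```bash
python3 -m handwheel '[{"dp":[0,0,0.001],"delta_rot":[0,0,0]},{"dp":[0,0,0.002],"delta_rot":[0,0,0]},{"dp":[0,0,0.002],"delta_rot":[0,0,0]}]'
python3 -m handwheel '[{"dp":[0,0,0.001],"delta_rot":[0,0,0]},{"dp":[0,0,0.002],"delta_rot":[0,0,0]},{"dp":[0,0,0.002],"delta_rot":[0,0,0]}]'
```

```text
clock: 48.28
tcp_pos: [0.4786, -0.0038, 0.0438]
orientation: [2.248, 2.191, 0.002]
contact_force: [-2.6, -0.3, 14.6]
grip_width: 0.0223
gripper_force: 45.9
clock: 48.65
tcp_pos: [0.4787, -0.0037, 0.0435]
orientation: [2.246, 2.19, 0.001]
contact_force: [-10.6, -1.8, 39.1]
grip_width: 0.0218
gripper_force: 48.4
```

```bash
python3 -m handwheel '[{"dp":[0,0,-0.002],"delta_rot":[0,0,0]},{"dp":[0,0,-0.004],"delta_rot":[0,0,0]},{"dp":[0,0,-0.004],"delta_rot":[0,0,0]},{"dp":[0,0,-0.004],"delta_rot":[0,0,0]},{"dp":[0,0,-0.02],"delta_rot":[0,0,0]},{"dp":[0,0,-0.06],"delta_rot":[0,0,0]},{"dp":[0,0,-0.1],"delta_rot":[0,0,0]},{"dp":[0.03,0.01,-0.12],"delta_rot":[0,0,-0.1]},{"dp":[0.08,0.03,-0.12],"delta_rot":[0,0,-0.26]},{"dp":[0.13,0.05,-0.12],"delta_rot":[0,0,-0.42]},{"dp":[0.18,0.065,-0.12],"delta_rot":[0,0,-0.58]},{"dp":[0.23,0.08,-0.12],"delta_rot":[0,0,-0.74]}]' 0.42 45
python3 -c "
from h import *
go2([.595,.3275,.11],3.28)"
```

```text
clock: 50.15
tcp_pos: [0.5647, 0.2255, 0.1622]
orientation: [1.296, 2.858, 0.002]
contact_force: [0.0, -0.1, -0.1]
grip_width: 0.0357
gripper_force: 0.0
dp [0.0569 0.0899 0.0523] rz -0.9899 rv [ 0.0013  0.0034 -0.9899] yaw 2.2901 j [ 0.12  0.6  -0.83  1.76  0.51  1.01 -0.19] t 50.15
```

```bash
python3 -m handwheel '[{"dp":[0.015,0.025,0],"delta_rot":[0,0,-0.15]},{"dp":[0.03,0.05,0],"delta_rot":[0,0,-0.31]},{"dp":[0.045,0.075,0],"delta_rot":[0,0,-0.47]},{"dp":[0.057,0.09,0.01],"delta_rot":[0,0,-0.63]},{"dp":[0.057,0.09,0.03],"delta_rot":[0,0,-0.79]},{"dp":[0.057,0.09,0.05],"delta_rot":[0,0,-0.95]},{"dp":[0.057,0.09,0.052],"delta_rot":[0,0,-0.99]},{"dp":[0.057,0.09,0.052],"delta_rot":[0,0,-0.99]}]' 0.55
python3 - <<'E'
from m import *
go2([.595,.3275,.0215],3.28)
fs=vision.grab_frame("side"); ft=vision.grab_frame("top")
print("red case",[(n,b[0].round(1).tolist(),int(b[3]),round(b[2],1)) for n,f in(("t",ft),("s",fs)) for b in blobs(f,"red",6,s=100) if 230<b[0][0]<285])
print("green",[(n,b[0].round(1).tolist(),int(b[3]),round(b[2],1)) for n,f in(("t",ft),("s",fs)) for b in blobs(f,"green",6,s=80)])
print("blue",[q for q in match(ft,fs,"blue")])
E
```

```text
clock: 51.15
tcp_pos: [0.5952, 0.3262, 0.1102]
orientation: [-0.206, 3.132, 0.001]
contact_force: [0.4, -0.1, 0.2]
grip_width: 0.0468
gripper_force: 0.0
dp [0.0003 0.0013 0.0887] rz -0.0073 rv [ 0.0001  0.0033 -0.0073] yaw -3.0104 j [ 0.02  0.84 -0.96  1.61  0.75  1.1   0.56] t 51.15
red case [('s', [281.2, 146.9], 19, np.float64(6.0)), ('s', [273.7, 154.9], 37, np.float64(7.5)), ('s', [266.3, 199.3], 138, np.float64(16.2))]
green [('t', [273.4, 162.9], 12, np.float64(5.2)), ('t', [174.5, 177.3], 59, np.float64(14.3)), ('t', [49.8, 268.2], 536, np.float64(86.0)), ('s', [233.6, 179.7], 19, np.float64(5.6)), ('s', [227.5, 185.0], 12, np.float64(5.1)), ('s', [226.5, 192.1], 19, np.float64(5.3)), ('s', [184.9, 263.6], 75, np.float64(17.5)), ('s', [196.2, 379.8], 60, np.float64(23.5))]
blue [('blue', array([175.4, 130.6]), array([ 0.7791,  0.3283, -0.0024]), array([0.7735, 0.325 ]), array([0.7688, 0.3389]), 'yaw', np.float64(1.902), np.float64(1.943), 'L', np.float64(0.053), 'r', np.float64(0.845)), ('blue', array([131.1, 211.5]), array([0.4535, 0.4888, 0.0108]), array([0.4517, 0.4877]), array([0.4548, 0.4897]), 'yaw', np.float64(2.341), np.float64(2.33), 'L', np.float64(0.085), 'r', np.float64(0.667)), ('blue', array([167.5, 214.8]), array([0.4354, 0.3481, 0.0091]), array([0.4362, 0.3478]), array([0.433, 0.35 ]), 'yaw', np.float64(0.623), np.float64(0.614), 'L', np.float64(0.083), 'r', np.float64(0.557))]
```

```bash
python3 -m handwheel '[{"dp":[0,0.0013,0.02],"delta_rot":[0,0.003,-0.007]},{"dp":[0,0.0013,0.045],"delta_rot":[0,0.003,-0.007]},{"dp":[0,0.0013,0.065],"delta_rot":[0,0.003,-0.007]},{"dp":[0,0.0013,0.08],"delta_rot":[0,0.003,-0.007]},{"dp":[0,0.0013,0.088],"delta_rot":[0,0.003,-0.007]},{"dp":[0,0.0013,0.088],"delta_rot":[0,0.003,-0.007]},{"dp":[0,0.0013,0.088],"delta_rot":[0,0.003,-0.007]}]'
python3 -m handwheel '[{"dp":[0,0,0],"delta_rot":[0,0,0]},{"dp":[0,0,0],"delta_rot":[0,0,0]},{"dp":[0,0,0],"delta_rot":[0,0,0]},{"dp":[0,0,0],"delta_rot":[0,0,0]},{"dp":[0,0,0],"delta_rot":[0,0,0]}]' 0 45
python3 -m handwheel '[{"dp":[0,0,-0.01],"delta_rot":[0,0,0]},{"dp":[0,0,-0.03],"delta_rot":[0,0,0]},{"dp":[0,0,-0.06],"delta_rot":[0,0,0]},{"dp":[0,0,-0.1],"delta_rot":[0,0,0]},{"dp":[0,0,-0.1],"delta_rot":[0,0,0]},{"dp":[0,0,-0.1],"delta_rot":[0,0,0]}]'
python3 -c "
from h import *
go2([.6284,-.0061,.12],1.545)"
```

```text
clock: 52.12
tcp_pos: [0.5954, 0.3279, 0.0219]
orientation: [-0.221, 3.133, 0.0]
contact_force: [0.4, 0.3, 0.2]
grip_width: 0.0467
gripper_force: 0.0
clock: 52.75
tcp_pos: [0.5954, 0.3277, 0.022]
orientation: [-0.221, 3.133, -0.0]
contact_force: [-0.1, -1.4, 5.4]
grip_width: 0.0164
gripper_force: 44.2
clock: 53.5
tcp_pos: [0.5951, 0.3272, 0.1216]
orientation: [-0.221, 3.133, -0.001]
contact_force: [0.3, -0.6, -1.2]
grip_width: 0.0158
gripper_force: 44.0
dp [ 0.0137 -0.3347  0.0019] rz 1.7372 rv [-2.0000e-04  1.1000e-03  1.7372e+00] yaw -3.0009 j [ 0.02  0.83 -0.97  1.6   0.74  1.12  0.58] t 53.5
```

```bash
python3 -m handwheel '[{"dp":[0,-0.015,0],"delta_rot":[0,0,0.14]},{"dp":[0.002,-0.04,0],"delta_rot":[0,0,0.29]},{"dp":[0.004,-0.07,0],"delta_rot":[0,0,0.44]},{"dp":[0.005,-0.1,0],"delta_rot":[0,0,0.59]},{"dp":[0.006,-0.135,0],"delta_rot":[0,0,0.74]},{"dp":[0.008,-0.17,0],"delta_rot":[0,0,0.89]},{"dp":[0.009,-0.205,0],"delta_rot":[0,0,1.04]},{"dp":[0.01,-0.24,0],"delta_rot":[0,0,1.19]},{"dp":[0.012,-0.275,0],"delta_rot":[0,0,1.34]},{"dp":[0.013,-0.305,0],"delta_rot":[0,0,1.49]},{"dp":[0.0137,-0.325,0],"delta_rot":[0,0,1.62]},{"dp":[0.0137,-0.3347,0],"delta_rot":[0,0,1.72]}]'
python3 -m handwheel '[{"dp":[0,0,0],"delta_rot":[0,0,0.017]},{"dp":[0,0,0],"delta_rot":[0,0,0.017]},{"dp":[0,0,0],"delta_rot":[0,0,0.017]}]'
python3 -c "
from h import *
go2([.6284,-.0061,.07],1.545)"
```

```text
clock: 55.0
tcp_pos: [0.6275, -0.008, 0.1201]
orientation: [-2.237, -2.205, 0.004]
contact_force: [-0.1, 0.7, -1.0]
grip_width: 0.0158
gripper_force: 43.9
clock: 55.38
tcp_pos: [0.6281, -0.0048, 0.1211]
orientation: [-2.247, -2.195, 0.001]
contact_force: [-0.9, -0.1, -0.0]
grip_width: 0.0157
gripper_force: 43.9
dp [-0.0013  0.0003  0.0511] rz 0.0027 rv [-0.0005 -0.      0.0027] yaw 1.5477 j [ 0.35  0.62 -0.62  1.75  0.44  0.92 -0.47] t 55.375
```

```bash
python3 -m handwheel '[{"dp":[-0.0013,0,0.015],"delta_rot":[0,0,0.003]},{"dp":[-0.0013,0,0.03],"delta_rot":[0,0,0.003]},{"dp":[-0.0013,0,0.043],"delta_rot":[0,0,0.003]},{"dp":[-0.0013,0,0.051],"delta_rot":[0,0,0.003]},{"dp":[-0.0013,0,0.051],"delta_rot":[0,0,0.003]}]'
python3 -m handwheel '[{"dp":[0,0,0.003],"delta_rot":[0,0,0]},{"dp":[0,0,0.006],"delta_rot":[0,0,0]},{"dp":[0,0,0.006],"delta_rot":[0,0,0]}]'
python3 -m handwheel '[{"dp":[0,0,0.003],"delta_rot":[0,0,0]},{"dp":[0,0,0.006],"delta_rot":[0,0,0]},{"dp":[0,0,0.006],"delta_rot":[0,0,0]}]'
python3 -m handwheel '[{"dp":[0,0,0.002],"delta_rot":[0,0,0]},{"dp":[0,0,0.004],"delta_rot":[0,0,0]},{"dp":[0,0,0.004],"delta_rot":[0,0,0]}]'
```

```text
clock: 56.0
tcp_pos: [0.6279, -0.0071, 0.0695]
orientation: [-2.252, -2.189, 0.002]
contact_force: [0.5, -0.1, -0.2]
grip_width: 0.0161
gripper_force: 43.9
clock: 56.38
tcp_pos: [0.6283, -0.0072, 0.0643]
orientation: [2.253, 2.189, -0.001]
contact_force: [0.4, 0.7, -0.5]
grip_width: 0.0164
gripper_force: 43.9
clock: 56.75
tcp_pos: [0.6285, -0.0072, 0.0582]
orientation: [2.252, 2.189, -0.0]
contact_force: [-0.1, -0.5, 0.3]
grip_width: 0.0163
gripper_force: 44.0
clock: 57.12
tcp_pos: [0.6288, -0.0071, 0.0545]
orientation: [2.252, 2.189, 0.001]
contact_force: [2.0, 0.6, 1.1]
grip_width: 0.0163
gripper_force: 44.1
```

```bash
python3 -m handwheel '[{"dp":[0,0,0.0015],"delta_rot":[0,0,0]},{"dp":[0,0,0.003],"delta_rot":[0,0,0]},{"dp":[0,0,0.003],"delta_rot":[0,0,0]}]'
python3 -m handwheel '[{"dp":[0,0,0.0015],"delta_rot":[0,0,0]},{"dp":[0,0,0.003],"delta_rot":[0,0,0]},{"dp":[0,0,0.003],"delta_rot":[0,0,0]}]'
python3 -m handwheel '[{"dp":[0,0,0.0015],"delta_rot":[0,0,0]},{"dp":[0,0,0.003],"delta_rot":[0,0,0]},{"dp":[0,0,0.003],"delta_rot":[0,0,0]}]'
python3 -m handwheel '[{"dp":[0,0,0.0015],"delta_rot":[0,0,0]},{"dp":[0,0,0.003],"delta_rot":[0,0,0]},{"dp":[0,0,0.003],"delta_rot":[0,0,0]}]'
```

```text
clock: 57.5
tcp_pos: [0.6284, -0.007, 0.0513]
orientation: [2.253, 2.189, -0.0]
contact_force: [1.9, -0.1, 1.7]
grip_width: 0.0159
gripper_force: 44.2
clock: 57.88
tcp_pos: [0.6283, -0.0071, 0.048]
orientation: [2.253, 2.189, -0.001]
contact_force: [3.3, 0.7, -0.5]
grip_width: 0.0161
gripper_force: 44.1
clock: 58.25
tcp_pos: [0.6279, -0.0073, 0.0449]
orientation: [-2.253, -2.189, 0.002]
contact_force: [2.8, 0.2, -2.0]
grip_width: 0.0161
gripper_force: 44.0
clock: 58.62
tcp_pos: [0.6282, -0.0072, 0.0437]
orientation: [2.252, 2.189, -0.002]
contact_force: [-3.9, -0.4, 12.0]
grip_width: 0.0162
gripper_force: 45.3
```

```bash
python3 -m handwheel '[{"dp":[0,0,0.001],"delta_rot":[0,0,0]},{"dp":[0,0,0.0015],"delta_rot":[0,0,0]},{"dp":[0,0,0.0015],"delta_rot":[0,0,0]}]'
python3 -m handwheel '[{"dp":[0,0,-0.002],"delta_rot":[0,0,0]},{"dp":[0,0,-0.004],"delta_rot":[0,0,0]},{"dp":[0,0,-0.004],"delta_rot":[0,0,0]},{"dp":[0,0,-0.004],"delta_rot":[0,0,0]},{"dp":[0,0,-0.02],"delta_rot":[0,0,0]},{"dp":[0,0,-0.06],"delta_rot":[0,0,0]},{"dp":[0,0,-0.1],"delta_rot":[0,0,0]},{"dp":[0.03,-0.02,-0.12],"delta_rot":[0,0,-0.1]},{"dp":[0.07,-0.04,-0.12],"delta_rot":[0,0,-0.26]},{"dp":[0.11,-0.07,-0.12],"delta_rot":[0,0,-0.42]},{"dp":[0.15,-0.09,-0.12],"delta_rot":[0,0,-0.58]},{"dp":[0.19,-0.11,-0.12],"delta_rot":[0,0,-0.74]}]' 0.34 45
python3 -c "
from h import *
go2([.434,.348,.11],3.76)"
```

```text
clock: 59.0
tcp_pos: [0.6283, -0.0072, 0.0436]
orientation: [2.252, 2.188, -0.002]
contact_force: [-7.3, -0.9, 24.3]
grip_width: 0.016
gripper_force: 46.4
clock: 60.5
tcp_pos: [0.5233, 0.1872, 0.162]
orientation: [1.301, 2.858, -0.0]
contact_force: [0.2, -0.1, 0.2]
grip_width: 0.0292
gripper_force: 0.0
dp [0.18   0.0383 0.0517] rz -1.4725 rv [-6.0000e-04  1.7000e-03 -1.4725e+00] yaw 2.2875 j [ 0.21  0.53 -0.87  1.88  0.49  0.96 -0.17] t 60.5
```

```bash
python3 -m handwheel '[{"dp":[0.02,0.005,0],"delta_rot":[0,0,-0.15]},{"dp":[0.05,0.01,0],"delta_rot":[0,0,-0.3]},{"dp":[0.08,0.02,0],"delta_rot":[0,0,-0.45]},{"dp":[0.11,0.025,0],"delta_rot":[0,0,-0.6]},{"dp":[0.14,0.03,0],"delta_rot":[0,0,-0.75]},{"dp":[0.16,0.035,0],"delta_rot":[0,0,-0.9]},{"dp":[0.175,0.038,0],"delta_rot":[0,0,-1.05]},{"dp":[0.18,0.038,0],"delta_rot":[0,0,-1.2]},{"dp":[0.18,0.038,0.02],"delta_rot":[0,0,-1.35]},{"dp":[0.18,0.038,0.04],"delta_rot":[0,0,-1.47]},{"dp":[0.18,0.038,0.05],"delta_rot":[0,0,-1.4725]},{"dp":[0.18,0.038,0.05],"delta_rot":[0,0,-1.4725]}]' 0.55
python3 - <<'E'
from m import *
fs=vision.grab_frame("side"); ft=vision.grab_frame("top"); np.save("top7.npy",ft,allow_pickle=True);np.save("side7.npy",fs,allow_pickle=True)
for c in("green","red","blue","yellow"): print(c,[(n,b[0].round(1).tolist(),int(b[3]),round(b[2],1),round(b[4],1)) for n,f in(("t",ft),("s",fs)) for b in blobs(f,c,6,s=90) if 150<b[0][0]<285 and 130<b[0][1]<290])
def W(x,y,z,c=(.5535,-.0207),a=-.0255): return [c[0]+np.cos(a)*x-np.sin(a)*y,c[1]+np.sin(a)*x+np.cos(a)*y,z]
for n,x in(("red",-.075),("yel",-.025),("grn",.075)): print(n,proj(ft,W(x,.0175,.032))[0].round(1),proj(fs,W(x,.0175,.032))[0].round(1))
go2([.434,.348,.0215],3.76)
E
```

```text
clock: 62.0
tcp_pos: [0.4351, 0.3469, 0.1107]
orientation: [0.944, -2.996, 0.001]
contact_force: [-0.6, 0.6, -0.0]
grip_width: 0.0471
gripper_force: 0.0
green [('t', [259.7, 163.5], 119, np.float64(19.9), np.float64(6.4)), ('t', [276.0, 162.0], 9, np.float64(9.5), np.float64(0.0)), ('t', [275.8, 165.5], 17, np.float64(8.8), np.float64(1.8))]
red [('t', [150.2, 266.5], 283, np.float64(30.8), np.float64(9.2)), ('s', [281.1, 147.0], 21, np.float64(6.0), np.float64(3.7)), ('s', [273.7, 154.9], 37, np.float64(7.5), np.float64(5.1)), ('s', [275.1, 190.4], 7, np.float64(3.4), np.float64(2.3)), ('s', [266.3, 199.3], 146, np.float64(16.2), np.float64(9.4))]
blue [('t', [171.6, 132.3], 90, np.float64(21.4), np.float64(4.2)), ('t', [258.7, 175.5], 66, np.float64(20.4), np.float64(4.5)), ('t', [169.8, 218.2], 56, np.float64(13.8), np.float64(4.1)), ('s', [239.9, 195.7], 9, np.float64(3.6), np.float64(2.6)), ('s', [234.3, 285.0], 88, np.float64(19.0), np.float64(4.7))]
yellow [('s', [261.1, 187.1], 13, np.float64(4.5), np.float64(3.0)), ('s', [252.5, 195.4], 150, np.float64(15.3), np.float64(10.2))]
red [258.6 201.3] [265.1 199.9]
yel [258.7 188.3] [251.3 195.7]
grn [258.9 162.9] [224.7 187.6]
dp [0.0009 0.0012 0.0901] rz -0.0067 rv [-0.0005  0.0009 -0.0067] yaw -2.5298 j [ 0.03  0.75 -1.13  1.9   0.81  1.03  0.72] t 62.1
```

```bash
python3 -m handwheel '[{"dp":[0.0009,0.0012,0.02],"delta_rot":[0,0,-0.007]},{"dp":[0.0009,0.0012,0.045],"delta_rot":[0,0,-0.007]},{"dp":[0.0009,0.0012,0.065],"delta_rot":[0,0,-0.007]},{"dp":[0.0009,0.0012,0.08],"delta_rot":[0,0,-0.007]},{"dp":[0.0009,0.0012,0.089],"delta_rot":[0,0,-0.007]},{"dp":[0.0009,0.0012,0.089],"delta_rot":[0,0,-0.007]},{"dp":[0.0009,0.0012,0.089],"delta_rot":[0,0,-0.007]}]'
python3 -m handwheel '[{"dp":[0,0,0],"delta_rot":[0,0,0]},{"dp":[0,0,0],"delta_rot":[0,0,0]},{"dp":[0,0,0],"delta_rot":[0,0,0]},{"dp":[0,0,0],"delta_rot":[0,0,0]},{"dp":[0,0,0],"delta_rot":[0,0,0]}]' 0 45
python3 -m handwheel '[{"dp":[0,0,-0.01],"delta_rot":[0,0,0]},{"dp":[0,0,-0.03],"delta_rot":[0,0,0]},{"dp":[0,0,-0.06],"delta_rot":[0,0,0]},{"dp":[0,0,-0.1],"delta_rot":[0,0,0]},{"dp":[0,0,-0.1],"delta_rot":[0,0,0]},{"dp":[0,0,-0.1],"delta_rot":[0,0,0]}]'
python3 -c "
from h import *
go2([.5784,-.0058,.125],1.545)"
```

```text
clock: 62.98
tcp_pos: [0.4339, 0.3479, 0.0222]
orientation: [-0.958, 2.991, 0.0]
contact_force: [0.7, 0.3, -0.3]
grip_width: 0.0473
gripper_force: 0.0
clock: 63.6
tcp_pos: [0.4339, 0.3477, 0.0223]
orientation: [-0.958, 2.991, -0.001]
contact_force: [0.7, -2.8, 6.3]
grip_width: 0.016
gripper_force: 44.0
clock: 64.35
tcp_pos: [0.4337, 0.3471, 0.1219]
orientation: [-0.958, 2.992, -0.002]
contact_force: [-0.4, 0.6, -0.7]
grip_width: 0.0161
gripper_force: 44.0
dp [ 0.0873 -0.3713 -0.0027] rz 2.2166 rv [-7.0000e-04  1.2000e-03  2.2166e+00] yaw -2.5216 j [ 0.04  0.74 -1.14  1.9   0.79  1.04  0.74] t 64.35
```

```bash
python3 -m handwheel '[{"dp":[0.003,-0.01,0],"delta_rot":[0,0,0.12]},{"dp":[0.01,-0.03,0],"delta_rot":[0,0,0.25]},{"dp":[0.015,-0.055,0],"delta_rot":[0,0,0.4]},{"dp":[0.02,-0.08,0],"delta_rot":[0,0,0.55]},{"dp":[0.025,-0.11,0],"delta_rot":[0,0,0.7]},{"dp":[0.033,-0.14,0],"delta_rot":[0,0,0.85]},{"dp":[0.04,-0.17,0],"delta_rot":[0,0,1.0]},{"dp":[0.047,-0.2,0],"delta_rot":[0,0,1.15]},{"dp":[0.054,-0.23,0],"delta_rot":[0,0,1.3]},{"dp":[0.061,-0.26,0],"delta_rot":[0,0,1.45]},{"dp":[0.068,-0.29,0],"delta_rot":[0,0,1.6]},{"dp":[0.075,-0.32,0],"delta_rot":[0,0,1.75]}]' 0 60
python3 -c "
from h import *
go2([.5784,-.0058,.125],1.545)"
```

```text
clock: 65.85
tcp_pos: [0.558, 0.0423, 0.1207]
orientation: [-1.687, -2.648, 0.003]
contact_force: [0.2, 0.4, -0.4]
grip_width: 0.0152
gripper_force: 61.6
dp [-0.0522 -0.0019 -0.0043] rz 0.462 rv [-2.30e-03  3.00e-04  4.62e-01] yaw 2.007 j [ 0.39  0.57 -0.76  1.9   0.5   0.87 -0.18] t 65.85
```

```bash
python3 -m handwheel '[{"dp":[-0.02,-0.001,0],"delta_rot":[0,0,0.14]},{"dp":[-0.04,-0.002,0],"delta_rot":[0,0,0.28]},{"dp":[-0.0525,-0.0025,0],"delta_rot":[0,0,0.42]},{"dp":[-0.0525,-0.0025,0],"delta_rot":[0,0,0.465]},{"dp":[-0.0525,-0.0025,0],"delta_rot":[0,0,0.465]},{"dp":[-0.0525,-0.0025,0],"delta_rot":[0,0,0.465]}]'
python3 -c "
from h import *
go2([.5784,-.0058,.078],1.545)"
```

```text
clock: 66.6
tcp_pos: [0.5782, -0.0048, 0.1213]
orientation: [-2.246, -2.196, 0.002]
contact_force: [-0.1, -0.2, 0.3]
grip_width: 0.0153
gripper_force: 61.6
dp [-0.001   0.0003  0.0433] rz 0.0033 rv [-0.0012  0.0004  0.0033] yaw 1.5483 j [ 0.39  0.56 -0.64  1.87  0.43  0.86 -0.49] t 66.6
```

```bash
python3 -m handwheel '[{"dp":[-0.001,0,0.015],"delta_rot":[-0.001,0,0.003]},{"dp":[-0.001,0,0.03],"delta_rot":[-0.001,0,0.003]},{"dp":[-0.001,0,0.043],"delta_rot":[-0.001,0,0.003]},{"dp":[-0.001,0,0.043],"delta_rot":[-0.001,0,0.003]},{"dp":[-0.001,0,0.043],"delta_rot":[-0.001,0,0.003]}]'
python3 -m handwheel '[{"dp":[0,0,0.0015],"delta_rot":[0,0,0]},{"dp":[0,0,0.003],"delta_rot":[0,0,0]},{"dp":[0,0,0.003],"delta_rot":[0,0,0]}]'
python3 -m handwheel '[{"dp":[0,0,0.001],"delta_rot":[0,0,0]},{"dp":[0,0,0.002],"delta_rot":[0,0,0]},{"dp":[0,0,0.002],"delta_rot":[0,0,0]}]'
python3 -c "
from h import *
s=st();print(s['contact_force'],s['moment'],s['tcp_pos'])"
```

```text
clock: 67.22
tcp_pos: [0.5789, -0.0058, 0.0789]
orientation: [2.25, 2.191, 0.001]
contact_force: [0.3, -0.4, -1.0]
grip_width: 0.0152
gripper_force: 61.6
clock: 67.6
tcp_pos: [0.5787, -0.006, 0.0759]
orientation: [2.25, 2.19, 0.001]
contact_force: [-0.6, 0.1, -0.5]
grip_width: 0.0155
gripper_force: 61.6
clock: 67.97
tcp_pos: [0.5786, -0.006, 0.0737]
orientation: [2.251, 2.191, 0.0]
contact_force: [0.5, 0.2, -0.1]
grip_width: 0.0153
gripper_force: 61.6
[ 0.46607666  0.16752984 -0.05584394] [-0.01335563  0.01297782 -0.02026865] [ 0.57862253 -0.00603606  0.07374818]
```

```bash
python3 -m handwheel '[{"dp":[0,0,0.001],"delta_rot":[0,0,0]},{"dp":[0,0,0.0025],"delta_rot":[0,0,0]},{"dp":[0,0,0.0025],"delta_rot":[0,0,0]}]'
python3 -m handwheel '[{"dp":[0,0,0.001],"delta_rot":[0,0,0]},{"dp":[0,0,0.0025],"delta_rot":[0,0,0]},{"dp":[0,0,0.0025],"delta_rot":[0,0,0]}]'
python3 -c "
from h import *
s=st();print(s['contact_force'],s['moment'],s['tcp_pos'])"
```

```text
clock: 68.35
tcp_pos: [0.5786, -0.006, 0.0712]
orientation: [2.251, 2.191, 0.0]
contact_force: [-0.4, 0.3, -0.4]
grip_width: 0.0159
gripper_force: 61.6
clock: 68.72
tcp_pos: [0.5786, -0.006, 0.0687]
orientation: [2.251, 2.191, 0.0]
contact_force: [-0.4, 0.0, -0.7]
grip_width: 0.0156
gripper_force: 61.6
[-0.39155841  0.01642066 -0.73097475] [ 0.00365438  0.02857967 -0.02067916] [ 0.57857331 -0.00602454  0.06866666]
```

```bash
python3 -m handwheel '[{"dp":[0,0,0.001],"delta_rot":[0,0,0]},{"dp":[0,0,0.0025],"delta_rot":[0,0,0]},{"dp":[0,0,0.0025],"delta_rot":[0,0,0]}]'
python3 -c "
from h import *
s=st();print(s['contact_force'],s['moment'],s['tcp_pos'])"
```

```text
clock: 69.1
tcp_pos: [0.5788, -0.006, 0.0664]
orientation: [2.25, 2.19, 0.001]
contact_force: [-0.8, 0.1, 1.6]
grip_width: 0.0158
gripper_force: 61.8
[-0.76483001  0.06373756  1.60286416] [-0.15931157  0.1401686  -0.05776925] [ 0.57881082 -0.00595742  0.06642921]
```

```bash
python3 -m handwheel '[{"dp":[0,0,-0.002],"delta_rot":[0,0,0]},{"dp":[0.001,0,-0.002],"delta_rot":[0,0,0]},{"dp":[0.001,0,-0.002],"delta_rot":[0,0,0]},{"dp":[0.001,0,0],"delta_rot":[0,0,0]},{"dp":[0.001,0,0],"delta_rot":[0,0,0]}]'
python3 -c "
from h import *
s=st();print(s['contact_force'],s['moment'],s['tcp_pos'])"
python3 -m handwheel '[{"dp":[0,0,0.001],"delta_rot":[0,0,0]},{"dp":[0,0,0.0015],"delta_rot":[0,0,0]},{"dp":[0,0,0.0015],"delta_rot":[0,0,0]}]'
python3 -c "
from h import *
s=st();print(s['contact_force'],s['moment'],s['tcp_pos'])"
```

```text
clock: 69.72
tcp_pos: [0.5787, -0.0048, 0.0662]
orientation: [2.25, 2.191, 0.001]
contact_force: [-1.0, 0.3, -0.5]
grip_width: 0.0157
gripper_force: 61.7
[-1.03236254  0.2687221  -0.50485941] [ 0.19283977 -0.00091608 -0.00565339] [ 0.5787141  -0.004786    0.06616752]
clock: 70.1
tcp_pos: [0.5788, -0.0048, 0.0649]
orientation: [2.25, 2.191, 0.001]
contact_force: [-0.1, 2.5, -0.6]
grip_width: 0.0153
gripper_force: 61.7
[-0.0502102   2.45083178 -0.62088306] [ 0.25629572 -0.04165359  0.0353035 ] [ 0.57879682 -0.004769    0.06485735]
```

```bash
python3 -m handwheel '[{"dp":[0.0006,0,0],"delta_rot":[0,0,0]},{"dp":[0.0006,0,0.001],"delta_rot":[0,0,0]},{"dp":[0.0006,0,0.0025],"delta_rot":[0,0,0]},{"dp":[0.0006,0,0.0025],"delta_rot":[0,0,0]}]'
python3 -c "
from h import *
s=st();print(s['moment'])"
python3 -m handwheel '[{"dp":[0,0,0.001],"delta_rot":[0,0,0]},{"dp":[0,0,0.0025],"delta_rot":[0,0,0]},{"dp":[0,0,0.0025],"delta_rot":[0,0,0]}]'
python3 -c "
from h import *
s=st();print(s['moment'])"
```

```text
clock: 70.6
tcp_pos: [0.5786, -0.0046, 0.0621]
orientation: [2.251, 2.19, -0.0]
contact_force: [0.4, -0.3, -1.7]
grip_width: 0.0153
gripper_force: 61.7
[-0.05850681  0.01469191 -0.03877395]
clock: 70.97
tcp_pos: [0.5787, -0.0044, 0.0597]
orientation: [2.25, 2.191, 0.0]
contact_force: [0.0, 0.3, -1.0]
grip_width: 0.0158
gripper_force: 61.7
[-0.02045407 -0.03565945  0.03379261]
```

Free between the keepers. Continue pressing home.

```bash
python3 -m handwheel '[{"dp":[0,0,0.002],"delta_rot":[0,0,0]},{"dp":[0,0,0.004],"delta_rot":[0,0,0]},{"dp":[0,0,0.004],"delta_rot":[0,0,0]}]'
python3 -m handwheel '[{"dp":[0,0,0.0015],"delta_rot":[0,0,0]},{"dp":[0,0,0.003],"delta_rot":[0,0,0]},{"dp":[0,0,0.003],"delta_rot":[0,0,0]}]'
python3 -m handwheel '[{"dp":[0,0,0.0015],"delta_rot":[0,0,0]},{"dp":[0,0,0.003],"delta_rot":[0,0,0]},{"dp":[0,0,0.003],"delta_rot":[0,0,0]}]'
python3 -c "
from h import *
s=st();print(s['moment'])"
```

```text
clock: 71.35
tcp_pos: [0.5792, -0.0044, 0.0559]
orientation: [2.25, 2.19, 0.002]
contact_force: [1.6, -0.6, -0.2]
grip_width: 0.0155
gripper_force: 61.8
clock: 71.72
tcp_pos: [0.579, -0.0043, 0.0529]
orientation: [2.25, 2.191, 0.001]
contact_force: [1.2, 0.6, 0.3]
grip_width: 0.0155
gripper_force: 61.9
clock: 72.1
tcp_pos: [0.5787, -0.0044, 0.0496]
orientation: [2.251, 2.191, 0.0]
contact_force: [2.1, 0.6, 0.3]
grip_width: 0.0153
gripper_force: 61.8
[ 0.02035943 -0.43520462  0.0443362 ]
```

```bash
python3 -m handwheel '[{"dp":[0,0,0.0015],"delta_rot":[0,0,0]},{"dp":[0,0,0.003],"delta_rot":[0,0,0]},{"dp":[0,0,0.003],"delta_rot":[0,0,0]}]'
python3 -m handwheel '[{"dp":[0,0,0.001],"delta_rot":[0,0,0]},{"dp":[0,0,0.0025],"delta_rot":[0,0,0]},{"dp":[0,0,0.0025],"delta_rot":[0,0,0]}]'
```

```text
clock: 72.47
tcp_pos: [0.5786, -0.0045, 0.0465]
orientation: [2.251, 2.191, 0.0]
contact_force: [1.8, 1.4, -1.4]
grip_width: 0.0154
gripper_force: 61.7
clock: 72.85
tcp_pos: [0.5786, -0.0045, 0.0444]
orientation: [2.251, 2.19, -0.0]
contact_force: [1.1, -0.6, 1.1]
grip_width: 0.0155
gripper_force: 62.1
```

```bash
python3 -m handwheel '[{"dp":[0,0,0.001],"delta_rot":[0,0,0]},{"dp":[0,0,0.002],"delta_rot":[0,0,0]},{"dp":[0,0,0.002],"delta_rot":[0,0,0]}]'
python3 -m handwheel '[{"dp":[0,0,-0.001],"delta_rot":[0,0,0]},{"dp":[0,0,-0.001],"delta_rot":[0,0,0]},{"dp":[0,0,-0.001],"delta_rot":[0,0,0]},{"dp":[0,0,-0.001],"delta_rot":[0,0,0]},{"dp":[0,0,-0.02],"delta_rot":[0,0,0]},{"dp":[0,0,-0.06],"delta_rot":[0,0,0]},{"dp":[0,0,-0.12],"delta_rot":[0,0,0]},{"dp":[0.04,-0.02,-0.15],"delta_rot":[0,0,0.1]},{"dp":[0.09,-0.04,-0.15],"delta_rot":[0,0,0.1]},{"dp":[0.15,-0.06,-0.15],"delta_rot":[0,0,0.1]},{"dp":[0.21,-0.08,-0.15],"delta_rot":[0,0,0.1]},{"dp":[0.27,-0.1,-0.15],"delta_rot":[0,0,0.1]}]' 0.34
python3 -m handwheel '[{"dp":[0.03,0,0],"delta_rot":[0,0,0]},{"dp":[0.06,-0.02,0],"delta_rot":[0,0,0]},{"dp":[0.08,-0.02,0],"delta_rot":[0,0,0]}]'
python3 - <<'E'
from m import *
ft=vision.grab_frame("top");fs=vision.grab_frame("side"); np.save("top8.npy",ft,allow_pickle=True);np.save("side8.npy",fs,allow_pickle=True)
a=cv2.convertScaleAbs(cv2.resize(ft["img"][145:220,235:285],(400,600),interpolation=cv2.INTER_CUBIC),alpha=1.6)
b=cv2.convertScaleAbs(cv2.resize(fs["img"][163:213,212:278],(400,303),interpolation=cv2.INTER_CUBIC),alpha=2.2)
c=cv2.resize(ft["img"][140:220,290:350],(222,296),interpolation=cv2.INTER_CUBIC)
o=np.zeros((600,800,3),np.uint8);o[:,:400]=a;o[:303,400:]=b;o[304:,400:622]=c;cv2.imwrite("pics/m.png",o)
g=lambda z:None
h0=np.array([258,0])
for cn in("red","yellow","blue","green"): print(cn,[(n,q[0].round(1).tolist(),int(q[3]),round(q[2],1),round(q[4],1),q[1].round(2).tolist()) for n,f in(("t",ft),("s",fs)) for q in blobs(f,cn,6,s=90) if 210<q[0][0]<285 and 140<q[0][1]<220])
s=st();print(s["tcp_pos"],s["joints"].round(2))
E
```

```text
clock: 73.22
tcp_pos: [0.5788, -0.0045, 0.0441]
orientation: [2.25, 2.19, -0.001]
contact_force: [-4.6, -1.8, 18.3]
grip_width: 0.0153
gripper_force: 63.9
clock: 74.72
tcp_pos: [0.486, 0.268, 0.1936]
orientation: [2.357, 2.075, 0.003]
contact_force: [-0.0, 0.4, -0.3]
grip_width: 0.0289
gripper_force: 0.0
clock: 75.1
tcp_pos: [0.4755, 0.3502, 0.1934]
orientation: [2.354, 2.08, 0.002]
contact_force: [0.1, -0.1, 0.3]
grip_width: 0.029
gripper_force: 0.0
red [('t', [259.2, 201.6], 143, np.float64(21.3), np.float64(6.8), [-1.0, -0.02]), ('t', [276.9, 202.2], 35, np.float64(10.0), np.float64(5.6), [-1.0, 0.03]), ('s', [281.0, 147.0], 20, np.float64(5.9), np.float64(3.8), [-0.79, -0.62]), ('s', [273.7, 155.0], 38, np.float64(7.7), np.float64(5.0), [0.21, 0.98]), ('s', [275.0, 190.5], 10, np.float64(4.0), np.float64(2.4), [-0.45, 0.89]), ('s', [266.3, 199.1], 143, np.float64(16.0), np.float64(9.5), [-0.52, 0.85])]
yellow [('t', [258.5, 188.4], 162, np.float64(20.9), np.float64(7.7), [-1.0, -0.01]), ('t', [276.3, 189.3], 43, np.float64(10.6), np.float64(5.2), [-1.0, -0.0]), ('s', [253.2, 194.
[... 279 characters left out ...]
.0, 0.0]), ('s', [248.1, 183.1], 9, np.float64(4.7), np.float64(2.0), [-0.71, 0.71]), ('s', [238.5, 190.2], 73, np.float64(15.4), np.float64(4.7), [-0.65, 0.76]), ('s', [241.0, 196.3], 7, np.float64(4.5), np.float64(1.7), [-0.55, 0.83])]
green [('t', [259.7, 163.5], 121, np.float64(19.8), np.float64(6.4), [-1.0, -0.01]), ('t', [276.0, 162.0], 9, np.float64(9.5), np.float64(0.0), [1.0, 0.0]), ('t', [275.8, 165.5], 17, np.float64(8.8), np.float64(1.8), [-1.0, 0.02]), ('s', [226.3, 185.7], 60, np.float64(13.2), np.float64(4.5), [-0.61, 0.79]), ('s', [228.0, 192.3], 7, np.float64(4.5), np.float64(1.7), [-0.55, 0.83])]
[0.47708899 0.35021771 0.19307403] [-0.19  0.5  -0.73  1.78  0.39  1.01 -1.19]
```

View pics/m.png

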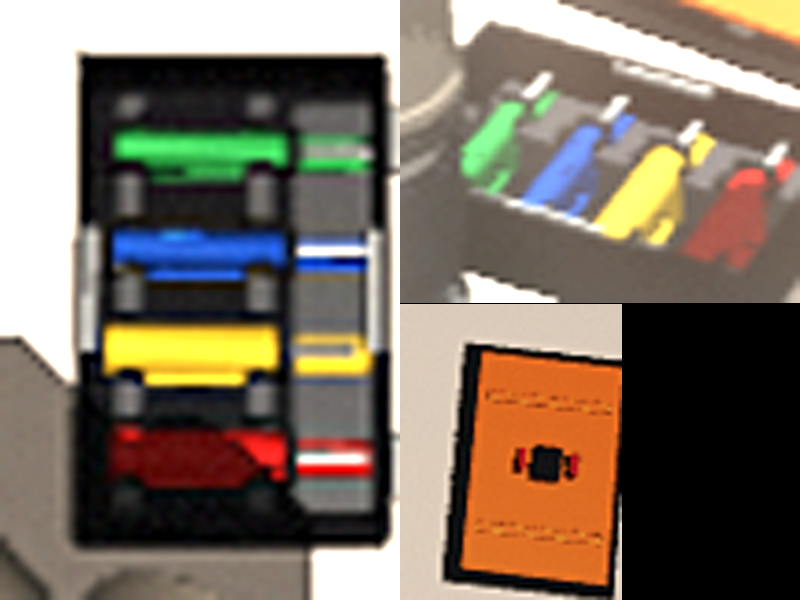

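All four drivers lie level in their own cutouts, and the lid is undisturbed on the mat. Next I go back to the lid.

```bash
python3 - <<'E'
from m import *
t=np.load("top8.npy",allow_pickle=True).item(); print("mat top",edges(t,.024,(.546,-.270),-.145)); go2([.5462,-.27,.18],-.145)
E
python3 -m handwheel '[{"dp":[-0.03,0,0],"delta_rot":[0,0,0.12]},{"dp":[-0.08,0,0],"delta_rot":[0,0,0.26]},{"dp":[-0.13,0,0],"delta_rot":[0,0,0.4]},{"dp":[-0.18,0,0],"delta_rot":[0,0,0.54]},{"dp":[-0.23,0,0],"delta_rot":[0,0,0.68]},{"dp":[-0.28,0,0],"delta_rot":[0,0,0.82]},{"dp":[-0.33,0,0],"delta_rot":[0,0,0.96]},{"dp":[-0.38,0,0],"delta_rot":[0,0,1.1]},{"dp":[-0.43,0,0],"delta_rot":[0,0,1.24]},{"dp":[-0.48,0,0],"delta_rot":[0,0,1.38]},{"dp":[-0.53,0,0],"delta_rot":[0,0,1.5]},{"dp":[-0.57,0,0],"delta_rot":[0,0,1.585]}]' 1 45
python3 -m handwheel '[{"dp":[0,0,0],"delta_rot":[0,0,0]},{"dp":[0,0,0],"delta_rot":[0,0,0]}]'
python3 -c "
from h import *
go2([.5462,-.27,.12],-.1454)"
```

```text
mat top (array([ 0.5439, -0.2701, -0.1391]), 478, 0.0018)
dp [-0.6068  0.1456  0.0123] rz 1.5912 rv [ 1.0000e-04 -2.9000e-03  1.5912e+00] yaw 1.4462 j [-0.19  0.5  -0.73  1.78  0.39  1.01 -1.19] t 75.2
clock: 76.7
tcp_pos: [0.4032, -0.2211, 0.1928]
orientation: [3.132, -0.233, 0.002]
contact_force: [1.4, 0.4, -0.7]
grip_width: 0.0854
gripper_force: 0.0
clock: 76.95
tcp_pos: [0.4042, -0.2178, 0.1924]
orientation: [3.133, -0.223, 0.002]
contact_force: [-0.1, 0.1, -1.2]
grip_width: 0.0856
gripper_force: 0.0
dp [0.1479 0.0316 0.0726] rz 0.0033 rv [ 0.0002 -0.001   0.0033] yaw -0.1421 j [ 0.58  0.21 -0.25  2.1   0.07  0.84 -1.42] t 76.95
```

```bash
python3 -m handwheel '[{"dp":[0.04,0.01,0],"delta_rot":[0,0,0.003]},{"dp":[0.08,0.02,0],"delta_rot":[0,0,0.003]},{"dp":[0.12,0.03,0.02],"delta_rot":[0,0,0.003]},{"dp":[0.148,0.0316,0.05],"delta_rot":[0,0,0.003]},{"dp":[0.148,0.0316,0.072],"delta_rot":[0,0,0.003]},{"dp":[0.148,0.0316,0.072],"delta_rot":[0,0,0.003]},{"dp":[0.148,0.0316,0.072],"delta_rot":[0,0,0.003]}]'
python3 -c "
from h import *
go2([.5462,-.27,.046],-.1454)"
```

```text
clock: 77.82
tcp_pos: [0.5472, -0.2691, 0.1214]
orientation: [3.133, -0.225, 0.003]
contact_force: [0.8, 0.2, 1.5]
grip_width: 0.0856
gripper_force: 0.0
dp [-0.001   0.001   0.0754] rz 0.0022 rv [ 0.0004 -0.002   0.0022] yaw -0.1432 j [ 0.51  0.52 -0.21  1.81  0.14  0.82 -1.48] t 77.825
```

```bash
python3 -m handwheel '[{"dp":[-0.001,0.001,0.02],"delta_rot":[0,-0.002,0.002]},{"dp":[-0.001,0.001,0.04],"delta_rot":[0,-0.002,0.002]},{"dp":[-0.001,0.001,0.06],"delta_rot":[0,-0.002,0.002]},{"dp":[-0.001,0.001,0.07],"delta_rot":[0,-0.002,0.002]},{"dp":[-0.001,0.001,0.0755],"delta_rot":[0,-0.002,0.002]},{"dp":[-0.001,0.001,0.0755],"delta_rot":[0,-0.002,0.002]},{"dp":[-0.001,0.001,0.0755],"delta_rot":[0,-0.002,0.002]}]'
python3 -c "
from h import *
go2([.5462,-.27,.046],-.1454)"
python3 -m handwheel '[{"dp":[0,0,0],"delta_rot":[0,0,0]},{"dp":[0,0,0],"delta_rot":[0,0,0]},{"dp":[0,0,0],"delta_rot":[0,0,0]},{"dp":[0,0,0],"delta_rot":[0,0,0]},{"dp":[0,0,0],"delta_rot":[0,0,0]},{"dp":[0,0,0],"delta_rot":[0,0,0]},{"dp":[0,0,0],"delta_rot":[0,0,0]}]' 0 60
python3 -c "
from h import *
s=st();print(s['moment']);go2([.5462,-.27,.046],-.1454)"
```

```text
clock: 78.7
tcp_pos: [0.5463, -0.2706, 0.0455]
orientation: [3.133, -0.229, 0.0]
contact_force: [-0.7, -0.1, 0.2]
grip_width: 0.0853
gripper_force: 0.0
dp [-0.0002 -0.0006 -0.0005] rz -0.0008 rv [ 0.0007 -0.0002 -0.0008] yaw -0.1462 j [ 0.5   0.63 -0.19  1.85  0.18  0.68 -1.51] t 78.7
clock: 79.58
tcp_pos: [0.5466, -0.2704, 0.0468]
orientation: [3.132, -0.229, 0.001]
contact_force: [-3.7, 1.8, 13.7]
grip_width: 0.0433
gripper_force: 60.2
[0.49745325 0.72392463 0.1520284 ]
dp [-0.0004 -0.0004  0.0008] rz -0.0003 rv [ 0.0008 -0.0006 -0.0003] yaw -0.1457 j [ 0.5   0.63 -0.19  1.85  0.18  0.68 -1.51] t 79.575
```

```bash
python3 -m handwheel '[{"dp":[0,0,-0.005],"delta_rot":[0,0,0]},{"dp":[0,0,-0.015],"delta_rot":[0,0,0]},{"dp":[0,0,-0.035],"delta_rot":[0,0,0]},{"dp":[0,0,-0.055],"delta_rot":[0,0,0]},{"dp":[0,0,-0.075],"delta_rot":[0,0,0]},{"dp":[0,0,-0.075],"delta_rot":[0,0,0]},{"dp":[0,0,-0.075],"delta_rot":[0,0,0]}]'
python3 -c "
from h import *
go2([.5551,-.02,.12],-.036)"
```

```text
clock: 80.45
tcp_pos: [0.5456, -0.2703, 0.1198]
orientation: [3.133, -0.229, -0.002]
contact_force: [0.1, 0.3, -3.4]
grip_width: 0.0429
gripper_force: 61.9
dp [-0.027  -0.2491 -0.0003] rz -0.1102 rv [ 0.0003  0.0013 -0.1102] yaw -0.1462 j [ 0.51  0.53 -0.21  1.82  0.14  0.82 -1.48] t 80.45
```

```bash
python3 -m handwheel '[{"dp":[-0.002,-0.015,0],"delta_rot":[0,0,-0.01]},{"dp":[-0.005,-0.045,0],"delta_rot":[0,0,-0.02]},{"dp":[-0.009,-0.08,0],"delta_rot":[0,0,-0.03]},{"dp":[-0.013,-0.115,0],"delta_rot":[0,0,-0.05]},{"dp":[-0.017,-0.15,0],"delta_rot":[0,0,-0.07]},{"dp":[-0.02,-0.185,0],"delta_rot":[0,0,-0.085]},{"dp":[-0.023,-0.215,0],"delta_rot":[0,0,-0.1]},{"dp":[-0.026,-0.24,0],"delta_rot":[0,0,-0.11]},{"dp":[-0.027,-0.249,0],"delta_rot":[0,0,-0.11]},{"dp":[-0.027,-0.249,0],"delta_rot":[0,0,-0.11]},{"dp":[-0.027,-0.249,0],"delta_rot":[0,0,-0.11]}]'
python3 - <<'E'
from m import *
go2([.5551,-.02,.09],-.036)
fs=vision.grab_frame("side"); print(edges(fs,.098,(.5551,-.014),-.036)); print(edges(np.load("side0.npy",allow_pickle=True).item(),.059,(.555,-.014),-.03))
E
```

```text
clock: 81.82
tcp_pos: [0.5552, -0.0215, 0.1196]
orientation: [3.14, -0.059, -0.002]
contact_force: [0.5, 0.0, -2.1]
grip_width: 0.0426
gripper_force: 61.9
dp [-0.0001 -0.0016  0.0296] rz -0.0018 rv [ 0.0011  0.0015 -0.0018] yaw -0.0378 j [ 0.15  0.46 -0.28  1.94  0.18  0.77 -1.84] t 81.825
(array([ 0.5512, -0.0141, -0.0139]), 384, 0.0012)
(array([ 0.5527, -0.0142, -0.0256]), 480, 0.0005)
```

```bash
python3 -m handwheel '[{"dp":[0,-0.0015,0.008],"delta_rot":[0,0,-0.002]},{"dp":[0,-0.0015,0.016],"delta_rot":[0,0,-0.002]},{"dp":[0,-0.0015,0.02],"delta_rot":[0,0,-0.002]},{"dp":[0,-0.0015,0.02],"delta_rot":[0,0,-0.002]},{"dp":[0,-0.0015,0.024],"delta_rot":[0,0,-0.002]},{"dp":[0,-0.0015,0.026],"delta_rot":[0,0,-0.002]},{"dp":[0,-0.0015,0.026],"delta_rot":[0,0,-0.002]}]'
python3 -c "
from h import *
s=st();print(s['moment'],s['contact_force']);go2([.5551,-.02,.0806],-.036)"
```

```text
clock: 82.75
tcp_pos: [0.5554, -0.0187, 0.0938]
orientation: [3.141, -0.054, -0.002]
contact_force: [0.1, 0.8, -2.0]
grip_width: 0.0428
gripper_force: 61.9
[0.01317779 0.0197348  0.02356631] [ 0.0829666   0.77235363 -1.98543541]
dp [-0.0002  0.0014  0.0132] rz 0.0018 rv [0.0003 0.0012 0.0018] yaw -0.0342 j [ 0.14  0.5  -0.27  1.95  0.2   0.72 -1.86] t 82.75
```

```bash
python3 -m handwheel '[{"dp":[0,0.001,0],"delta_rot":[0,0,0]},{"dp":[0,0.001,0.002],"delta_rot":[0,0,0]},{"dp":[0,0.001,0.005],"delta_rot":[0,0,0]},{"dp":[0,0.001,0.005],"delta_rot":[0,0,0]}]'
python3 -m handwheel '[{"dp":[0,0,0.002],"delta_rot":[0,0,0]},{"dp":[0,0,0.004],"delta_rot":[0,0,0]},{"dp":[0,0,0.004],"delta_rot":[0,0,0]}]'
python3 -c "
from h import *
s=st();print(s['moment'],s['contact_force']);go2([.5551,-.02,.0806],-.036)"
```

```text
clock: 83.25
tcp_pos: [0.5552, -0.0196, 0.0885]
orientation: [3.141, -0.054, -0.002]
contact_force: [0.2, -0.4, -2.7]
grip_width: 0.0431
gripper_force: 61.9
clock: 83.62
tcp_pos: [0.5553, -0.0196, 0.0847]
orientation: [3.141, -0.054, -0.002]
contact_force: [0.0, 0.7, -2.3]
grip_width: 0.0426
gripper_force: 61.9
[0.01932286 0.03534765 0.0030982 ] [ 0.02375447  0.65414408 -2.27593238]
dp [-0.0002  0.0004  0.0041] rz 0.0019 rv [0.0003 0.0013 0.0019] yaw -0.0341 j [ 0.13  0.51 -0.27  1.96  0.2   0.7  -1.86] t 83.625
```

```bash
python3 -m handwheel '[{"dp":[0,0,0.0015],"delta_rot":[0,0,0]},{"dp":[0,0,0.003],"delta_rot":[0,0,0]},{"dp":[0,0,0.003],"delta_rot":[0,0,0]}]'
python3 -m handwheel '[{"dp":[0,0,0.001],"delta_rot":[0,0,0]},{"dp":[0,0,0.0015],"delta_rot":[0,0,0]},{"dp":[0,0,0.0015],"delta_rot":[0,0,0]}]'
python3 -c "
from h import *
s=st();print(s['moment'],s['contact_force'],s['tcp_pos'])"
```

```text
clock: 84.0
tcp_pos: [0.5555, -0.0197, 0.082]
orientation: [3.141, -0.054, -0.001]
contact_force: [-1.4, 0.2, 0.2]
grip_width: 0.0426
gripper_force: 62.4
clock: 84.38
tcp_pos: [0.5555, -0.0197, 0.0819]
orientation: [3.14, -0.054, -0.001]
contact_force: [-6.0, 0.5, 14.3]
grip_width: 0.0428
gripper_force: 65.3
[-0.04445586  1.21143777 -0.02469998] [-6.0259336   0.52796285 14.32396439] [ 0.5555455  -0.01966755  0.08190454]
```

```bash
python3 -m handwheel '[{"dp":[0,0,0],"delta_rot":[0,0,0]},{"dp":[0,0,0],"delta_rot":[0,0,0]},{"dp":[0,0,0],"delta_rot":[0,0,0]},{"dp":[0,0,0],"delta_rot":[0,0,0]},{"dp":[0,0,0],"delta_rot":[0,0,0]}]' 1
python3 -m handwheel '[{"dp":[0,0,-0.02],"delta_rot":[0,0,0]},{"dp":[0,0,-0.06],"delta_rot":[0,0,0]},{"dp":[0,0,-0.11],"delta_rot":[0,0,0]},{"dp":[0,-0.05,-0.13],"delta_rot":[0,0,0]},{"dp":[-0.01,-0.1,-0.13],"delta_rot":[0,0,0]},{"dp":[-0.02,-0.16,-0.13],"delta_rot":[0,0,0]},{"dp":[-0.03,-0.22,-0.13],"delta_rot":[0,0,0]},{"dp":[-0.05,-0.28,-0.13],"delta_rot":[0,0,0]},{"dp":[-0.07,-0.34,-0.13],"delta_rot":[0,0,0]},{"dp":[-0.09,-0.4,-0.13],"delta_rot":[0,0,0]},{"dp":[-0.09,-0.4,-0.13],"delta_rot":[0,0,0]}]'
python3 - <<'E'
from m import *
ft=vision.grab_frame("top");fs=vision.grab_frame("side")
t0=np.load("top0.npy",allow_pickle=True).item();s0=np.load("side0.npy",allow_pickle=True).item()
for n,t,s in(("before",t0,s0),("after",ft,fs)):
    print(n,edges(t,.059,(.553,-.021),-.025),edges(s,.059,(.553,-.014),-.025)); x,e=lidfit(t,s,guess=(.553,-.02,-.02)); print(x.round(4),e.round(2))
    print([(c,b[0].round(1).tolist(),int(b[3])) for c,f in(("t",t),("s",s)) for b in blobs(f,"red",4,s=100) if 235<b[0][0]<285])
E
```

```text
clock: 85.0
tcp_pos: [0.5555, -0.0196, 0.0803]
orientation: [3.141, -0.054, -0.001]
contact_force: [-0.3, -0.2, -0.0]
grip_width: 0.0852
gripper_force: 0.0
clock: 86.38
tcp_pos: [0.4754, 0.3897, 0.2106]
orientation: [-3.138, 0.039, 0.004]
contact_force: [0.2, -0.4, 0.0]
grip_width: 0.085
gripper_force: 0.0
before (array([ 0.5528, -0.0214, -0.0253]), 480, 0.0011) (array([ 0.5527, -0.0142, -0.0257]), 480, 0.0005)
[ 0.5553 -0.0212 -0.0375  0.0499] [ 0.03 -0.09  0.26 -0.13  0.16  0.05  0.06  0.22  0.07  0.12]
[('t', [256.5, 179.2], 13), ('t', [270.6, 179.0], 12), ('s', [249.8, 175.6], 29), ('s', [242.6, 185.7], 43)]
after (array([ 0.5521, -0.0213, -0.0287]), 480, 0.0015) (array([ 0.5521, -0.0138, -0.0399]), 449, 0.0008)
[ 0.5535 -0.0227 -0.1395  0.0492] [ 0.22  0.19  0.19 -0.8   0.21 -0.25  0.04  0.87  0.32  0.3 ]
[('t', [256.5, 178.5], 12), ('t', [270.6, 179.6], 12), ('s', [249.8, 175.6], 29), ('s', [242.4, 185.7], 46)]
```

```bash
python3 -c "
from bench import r
print(r.hand_in())"
```

```text
the job is handed in; nothing more can be done
None
```

I handed in the job at about 86 s: all four screwdrivers are pressed home and the lid sits flush on the case (the images match the start). The catch reads as locked only from the buttons being back out; I did not tug the lid. While freeing the yellow driver, one press reached about 106 N at the wrist (limit 120 N).

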